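# Weigh the middle egg carrier on the hook scale

## Task

Weigh the middle one of the three dovetailed wooden egg carriers: lift it by its wire bail straight up out from between its neighbours, without shifting or dragging them, and set it down on the free counter between the row and the scale and let go. Then take it again by its wooden body and hang it by its bail on the hook of the spring scale, level and hanging free with both eggs still in it.

Things in the scene. Friction and masses are not known exactly. Their poses are not given: they have to be found in the camera images.
- mid_centre (a point): centre (half-way up) of the wooden body of the middle carrier, the one to weigh: 160 mm long (x), 60 wide (y), 40 high (z), 0.11 to 0.22 kg. Eggs sit in pockets in its top. The +y side has a dovetail tail 10 mm proud at x = 0, the -y side a groove; otherwise the long sides are plain and can be gripped across the 60 mm once it stands alone. In the row the gap to its neighbours is 2 mm
- mid_bail (a point): middle of the top of the middle carrier's rigid steel bail, on the wire's centre, 122 mm above the carrier's underside; x along the carrier, y along the wire. The bail is an arch across the carrier at mid-length: round wire 7.6 mm thick, legs at y = +-16.5 mm
- left_centre (a point): centre (half-way up) of the carrier on the left (+y side) of the middle one, 62 mm away; same shape and size, heavy (0.7 kg with its eggs, which are stuck), loose on the counter. The middle one is keyed to both neighbours by upright dovetails that run the full 40 mm height with about 2 mm play: it comes out only straight up
- right_centre (a point): the same for the carrier on the right (-y side) of the middle one
- mid_egg0_centre (a point): centre of the loose egg (51 x 43 x 40 mm, 56 g) in the pocket at x = -36 mm of the middle carrier; its top stands 29 mm over the wood
- mid_egg1_centre (a point): the same for the egg in the pocket at x = +36 mm
- hook_seat (a point): lowest point of the inside of the scale's hook, 170 mm above the counter unloaded (a hung wire's centre rests 4 mm above it). x points from the hook to the post, z up. J of 6 mm wire in the x-z plane, open to -x: tip at x = -18 mm, its wire centre 14 mm above this point; shank at x = +14 mm up to 31 mm above, bending back to x = 0 at 63 mm. Below the hook all is free
- scale: the spring scale, fixed; origin on the counter straight under the hook's seat, axes as the hook's. Boss and dial (90 mm across, 34 mm deep, face to -x) hang over the hook from 241 to 342 mm above the counter; upright post 18 mm thick, 313 mm high, at x = +112 mm, its flange 50 mm across
- hook (a joint): how far the hook is pulled down (m), 0 unloaded; spring 200 N/m, 35 mm at most; the carrier with its eggs pulls it down 10 to 17 mm

How it is judged:
By the outcome, as a careful person would: the job done as asked, in the order asked, and still so for the second after the job is handed in, with the robot touching nothing.
It also fails if it takes over 72 s, if anything falls off the work surface, if the arm or the gripper's body presses on something with over 40 N, if the wrist force passes 120 N, or if a joint passes its speed limit or range.

## Robot

A 7-joint arm with a two-finger parallel gripper is mounted at the origin on a cart in front of the work surface, level with it; the furniture and walls round the work are solid. World frame = base frame: x ahead of the robot, y to its left, z up, the work surface at z = 0. Lengths are in m, angles in rad, forces in N, time in s.
With the tool pointing down it reaches from about 0.4 to 0.875 m from the base axis. Payload 19.3 kg.
Tool frame: the origin (TCP) lies between the finger pads; the fingertips stand ahead of it and the grasp point (between the pads) lies 8 mm behind it (bot.tip_extent is the x of the fingertips in the tool frame, in m); x points along the fingers, y is the direction in which the jaws open and shut, and the axes are right-handed (so a half turn about x gives the same grasp; the last joint's range is limited). The gripper opens to 85 mm and grips with 20 to 120 N. Pads are 22 mm wide; open, the fingers measure 114 mm over their backs; the gripper's body (76 mm by 85 mm) begins 54 mm behind the grasp point. The pads swing forward as they close: fully open they stand 13 mm farther back than shut.
Start: joints at [1.108, 0.521, -0.036, 1.599, 0.021, 1.021, -0.113], TCP at [0.239, -0.577, 0.242] pointing down, gripper open.
Joint ranges: [-2.91, 2.91], [-0.3, 2.13], [-1.5, 1.42], [0.17, 2.43], [-1.26, 4.41], [0.16, 1.93], [-2.52, 2.52]. Speed limits (rad/s): [1.89, 1.89, 2.39, 2.39, 3.01, 3.01, 3.01].

## Interface

Orientations are given as [roll, pitch, yaw] about the fixed x, y, z axes, in that order (R = Rz(yaw) Ry(pitch) Rx(roll)).
In Python, from workcell import observe, grab_frame, camera_info, bot, nets gives the robot as it stands.
- The arm moves only by the tool jog_arm, never from a script. Its argument "commands" is a list of rows, each a list of 6 numbers: the shift along the tool's x, y, z in mm, then the turn, a rotation vector about the tool's x, y, z in rad. A call has 1 to 20 rows; each row shifts and turns the pose as measured when the row begins, along the tool's axes as they then stand; what a row does not reach is not made up. A row lasts 1/10 s, in which the tool goes at most 50 mm and 8.59 degrees, less where a joint would pass 70% of its speed; a pose out of reach is approached as far as the arm can. A call is refused whole if a number of a shift passes 50 or a number of a turn 0.15, either way. A call with a gripper value outside its range is refused whole. "gripper" is the closure in counts, from 0 (fully open) to 255 (shut), set as the call begins (left out, the last holds). The fingers move at their own pace and stop on an object; "newtons" is the grip in N (left out, the last holds). Time passes only in rows, so rows that do not move let the fingers close. It gives the time, the measured TCP pose, the force and the opening at its end, in the units of the state.
- observe(): the state, without advancing time (a new reading comes with each control period).
- grab_frame(name): name is "scene" or "top"; returns the picture (420x560x3 uint8, red, green, blue); there is no depth.
- camera_info(name): a dict with "fov_y" (degrees; the focal length in pixels is half the picture's height over the tangent of half this angle, whatever the lens; pixels are square), "cx", "cy" (the principal point, pixels), "R" (3x3) and "t" (3): a world point X has camera coordinates R X + t. Camera axes: x right, y down, z forward; pixel columns grow to the right and rows downward; lengths in m; the calibration is good to about 2 mm. A picture is of the moment at which its call begins. camera_info takes no time and is no camera call.
- bot.job_done(): hands the job in, once; it reports no verdict.
Trained networks look in the newest picture that a camera, given by its name, has taken for a name from the list of things; names that differ only in an ending like _2 or _b are one class to them, and where a whole thing is asked for, a point or a joint stands for the part that bears it (a point fixed in the world has none). Each returns a list of dicts, best first, with "p" (0 to 1); they miss things now and then, are a little off and sometimes report something else, mostly with a low value. They report only what shows in the picture. A call takes as long as a camera call.
- nets.find_in(camera, name): "rect" ([left, top, right, bottom] in pixels, round what is visible of it).
- nets.silhouettes(camera, name): "mask" (420x560 bool, what is visible of it) and "rect" ([left, top, right, bottom] in pixels, round what is visible of it).
- nets.pinpoint(camera, name): "location" ([column, row] in pixels: a listed point, or the origin of a listed thing).
The state is a dict: "clock": time; "qpos": joint angles; "qd": joint speeds; "joint_efforts": joint torques, N m; "position": TCP position; "tool_rot": TCP orientation; "force": force on the tool from outside, world axes, zero at the start; "moment": the same for the moment, N m; "grip_width": finger opening in m.
Only numpy, scipy, OpenCV 4.12 (cv2) and the standard library are available. Lean on these libraries where they do the work, as an engineer would, in place of code of your own. Each camera call takes 0.05 s, during which the arm holds its last target.

## Working session

There is one attempt and no reset: what is moved stays moved. The work goes in short steps, Python scripts to look and compute and a tool call to move; the robot and the scene stay as the last step left them, time stands still between calls to the robot, and variables do not carry over. Pictures are saved under pics/ and viewed, and the job is handed in when it is done.

Besides the shell and the picture viewer there is one more tool, called as name(argument=value, ...) on one line, values as JSON. jog_arm: Moves the arm, as the interface text tells. Its arguments: {"type":"object","properties":{"commands":{"type":"array","items":{"type":"array","items":{"type":"number"}}},"gripper":{"type":"number"},"newtons":{"type":"number"}},"required":["commands"]}

```bash
ls; mkdir -p pics; cat > h.py <<'E'
import numpy as np,cv2
from workcell import observe, grab_frame, camera_info, bot, nets
def P(c):
    i=camera_info(c); f=210/np.tan(np.radians(i['fov_y'])/2)
    return f,i['cx'],i['cy'],np.array(i['R']),np.array(i['t'])
def proj(c,X):
    f,cx,cy,R,t=P(c); q=R@np.array(X)+t
    return np.array([cx+f*q[0]/q[2],cy+f*q[1]/q[2]])
def ray(c,px):
    f,cx,cy,R,t=P(c); d=R.T@np.array([(px[0]-cx)/f,(px[1]-cy)/f,1]); return -R.T@t,d
def atz(c,px,z):
    o,d=ray(c,px); return o+d*(z-o[2])/d[2]
def tri(pts):
    A=[];b=[]
    for c,px in pts:
        o,d=ray(c,px); d/=np.linalg.norm(d); M=np.eye(3)-np.outer(d,d); A.append(M);b.append(M@o)
    return np.linalg.lstsq(np.vstack(A),np.hstack(b),rcond=None)[0]
def shot(c,n,s=1,crop=None):
    im=grab_frame(c)
    if crop: im=im[crop[1]:crop[3],crop[0]:crop[2]]
    im=cv2.resize(im,None,fx=s,fy=s,interpolation=cv2.INTER_CUBIC)
    cv2.imwrite('pics/'+n+'.png',im[:,:,::-1])
E
python3 - <<'E'
from h import *
s=observe(); print(s['clock'],s['position'],s['tool_rot'],s['force'],s['grip_width'],bot.tip_extent)
for c in('scene','top'):
    shot(c,'a_'+c); print(c,camera_info(c))
r={}
for n in['mid_centre','mid_bail','left_centre','right_centre','mid_egg0_centre','mid_egg1_centre','hook_seat','scale']:
    for c in('scene','top'):
        r[n,c]=[(d['location'],round(d['p'],2)) for d in nets.pinpoint(c,n)][:4]; print(n,c,r[n,c])
    try: print(n,tri([(c,r[n,c][0][0]) for c in('scene','top')]))
    except Exception as e: print(e)
E
```

```text
pics
0.0 [ 0.23903094 -0.57713378  0.24171631] [-1.46677269  1.56963506  2.06751721] [0.29269629 0.06508841 0.12431589] 0.08528460097672194 0.011
scene {'fov_y': 48.79532695788523, 'cx': 276.76568865143656, 'cy': 214.09189696739776, 'R': array([[-0.78932989, -0.61391176, -0.00840733],
       [-0.35276491,  0.46468582, -0.8121724 ],
       [ 0.50250896, -0.63810614, -0.58335693]]), 't': array([0.42441451, 0.28850361, 0.92860276])}
top {'fov_y': 52.800425684385296, 'cx': 287.04806725924357, 'cy': 202.72972502396303, 'R': array([[ 1.45390925e-02, -9.99894298e-01, -8.70538254e-05],
       [-9.82893255e-01, -1.42758999e-02, -1.83622024e-01],
       [ 1.83601372e-01,  2.75526221e-03, -9.82996920e-01]]), 't': array([0.02163607, 0.51800824, 1.03997538])}
mid_centre scene [([210.4, 312.2], 0.57)]
mid_centre top [([198.7, 203.2], 0.8)]
mid_centre [0.51810079 0.2625228  0.01667359]
mid_bail scene [([207.7, 279.8], 0.64), ([186.9, 323.6], 0.39)]
mid_bail top [([191.5, 195.3], 0.6), ([193.4, 218.0], 0.42)]
mid_bail [0.51864657 0.2596213  0.11176736]
left_centre scene [([214.2, 313.9], 0.66), ([189.3, 322.7], 0.64)]
left_centre top []
list index out of range
right_centre scene [([237.5, 296.7], 0.92)]
right_centre top [([222.7, 212.1], 0.79)]
right_centre [0.49481778 0.19734331 0.02540324]
mid_egg0_centre scene [([220.7, 309.5], 0.69), ([238.0, 297.9], 0.45)]
mid_egg0_centre top [([192.9, 217.2], 0.67)]
mid_egg0_centre [0.47585998 0.26759912 0.05689756]
mid_egg1_centre scene [([204.6, 289.6], 0.71), ([222.7, 308.3], 0.46)]
mid_egg1_centre top [([202.9, 188.2], 0.8)]
mid_egg1_centre [0.54985248 0.24523752 0.05302293]
hook_seat scene [([211.5, 310.6], 0.72), ([336.1, 159.9], 0.53)]
hook_seat top [([410.2, 193.1], 0.45)]
hook_seat [ 0.76710535 -0.23963907 -0.46084577]
scale scene []
scale top [([204.6, 190.1], 0.43)]
list index out of range
```

View pics/a_scene.png

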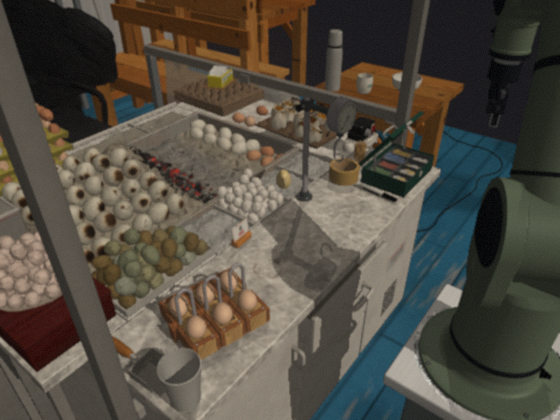

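View pics/a_top.png

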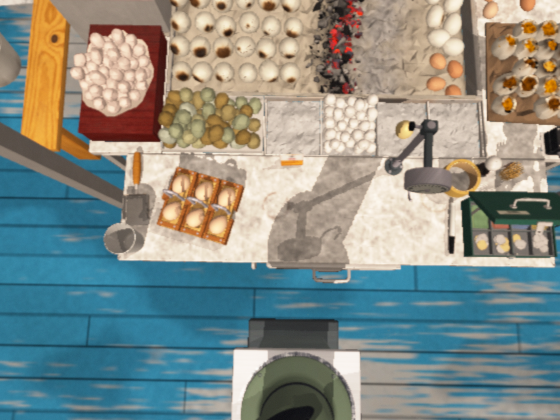

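```bash
python3 - <<'E'
import cv2
for n,b in(('scene',(150,240,290,350)),('top',(140,150,270,260))):
    im=cv2.imread(f'pics/a_{n}.png')[b[1]:b[3],b[0]:b[2]]
    cv2.imwrite(f'pics/ac_{n}.png',cv2.resize(im,None,fx=5,fy=5,interpolation=cv2.INTER_CUBIC))
E
```

```text
(no output)
```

View pics/ac_scene.png

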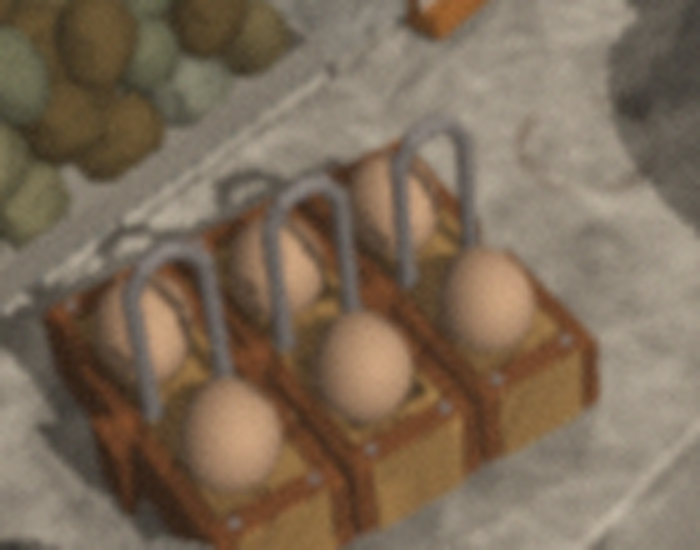

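View pics/ac_top.png

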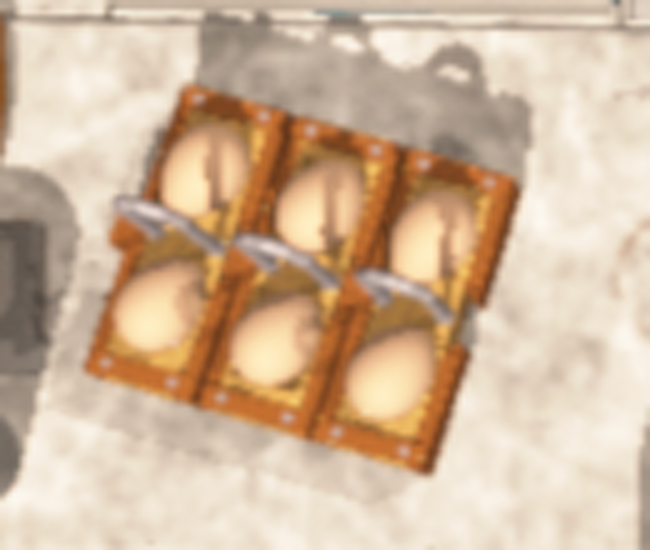

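The scene view shows the row at about (210,310) and the scale's post and dial at about (305,195) and (342,115). The top view shows the row at about (200,205) and the dial at (430,180). I'll fit the row by its corners and zoom in on the scale.

```bash
cat > fit.py <<'E'
from h import *
from scipy.optimize import least_squares
pix=np.array([(190,87),(520,180),(430,472),(88,370)])/5+np.array([140,150])
C=[(80,92),(80,-92),(-80,-92),(-80,92)]
for z in(0.04,):
  W=np.array([atz('top',p,z) for p in pix]); 
  def r(v):
    c,s=np.cos(v[2]),np.sin(v[2])
    return np.concatenate([W[i,:2]-(v[:2]+np.array([c*a-s*b,s*a+c*b])/1000) for i,(a,b) in enumerate(C)])
  q=least_squares(r,[.52,.26,-.3]); print(q.x,np.degrees(q.x[2]),r(q.x).round(4))
  np.save('row.npy',q.x)
E
python3 fit.py
cat > ov.py <<'E'
import sys
from h import *
def car(v,z0=0,leg=16.5):
    c,s=np.cos(v[2]),np.sin(v[2])
    f=lambda a,b,h:[v[0]+(c*a-s*b)/1000,v[1]+(s*a+c*b)/1000,z0+h/1000]
    L=[]
    for h in(0,40): L.append([f(a,b,h) for a,b in((80,30),(80,-30),(-80,-30),(-80,30),(80,30))])
    th=np.linspace(0,np.pi,15)
    L.append([f(0,16.5,40)]+[f(0,16.5*np.cos(t),105.5+16.5*np.sin(t)) for t in th]+[f(0,-16.5,40)])
    return L
def draw(c,n,Ls,crop,s):
    im=cv2.imread(n)[crop[1]:crop[3],crop[0]:crop[2]]; im=cv2.resize(im,None,fx=s,fy=s,interpolation=cv2.INTER_CUBIC)
    for L in Ls:
        p=np.array([(proj(c,X)-crop[:2]+.5)*s for X in L]).round().astype(int)
        cv2.polylines(im,[p],False,(0,255,0),1)
    return im
E
python3 - <<'E'
from ov import *
v=np.load('row.npy')
Ls=[]
for k in(-62,0,62):
    Ls+=car([v[0]-np.sin(v[2])*k/1000,v[1]+np.cos(v[2])*k/1000,v[2]])
cv2.imwrite('pics/b1.png',draw('scene','pics/a_scene.png',Ls,(150,240,290,350),5))
cv2.imwrite('pics/b2.png',draw('top','pics/a_top.png',Ls,(140,150,270,260),5))
cv2.imwrite('pics/b3.png',draw('scene','pics/a_scene.png',[],(270,80,390,210),5)[:600])
cv2.imwrite('pics/b4.png',draw('top','pics/a_top.png',[],(370,100,490,210),5))
E
```

```text
[ 0.50981519  0.25081351 -0.26915776] -15.421603922097859 [-0.0019 -0.0007 -0.0006  0.0013  0.0008 -0.0005  0.0016 -0.0002]
```

View pics/b1.png

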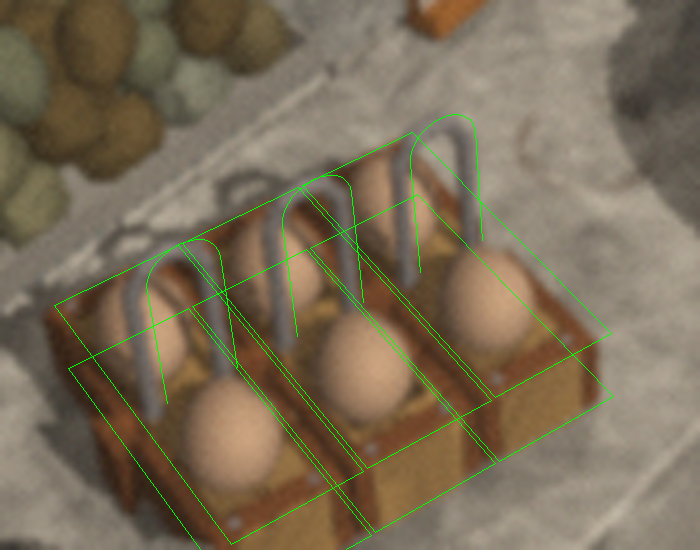

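View pics/b2.png

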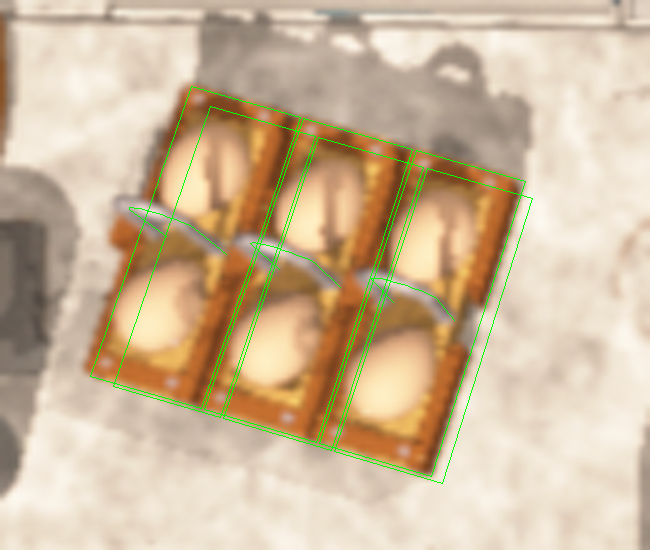

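View pics/b3.png

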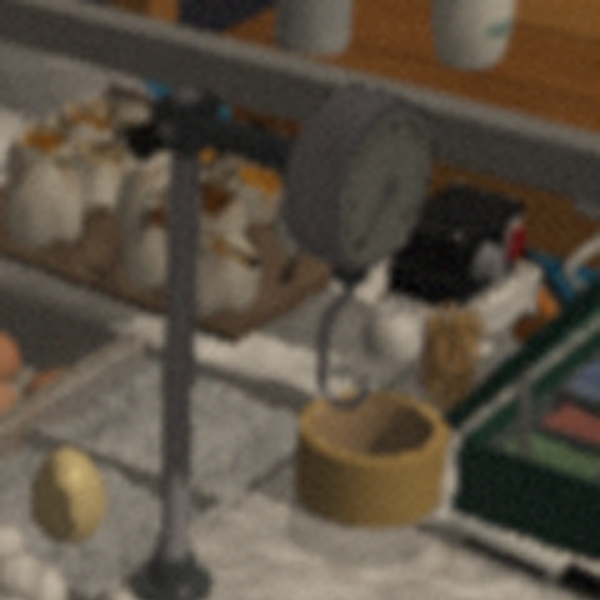

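View pics/b4.png

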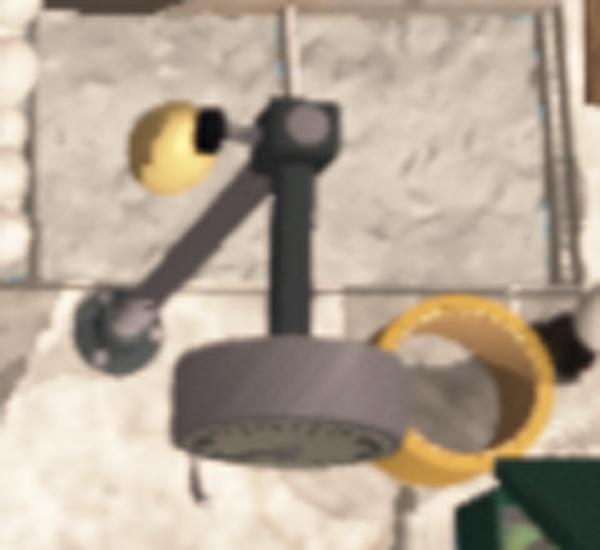

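```bash
cat > fit2.py <<'E'
from ov import *
from scipy.optimize import least_squares
for c in('scene','top'):
    f,cx,cy,R,t=P(c); print(c,'pos',-R.T@t,'f',f)
v=np.load('row.npy'); c,s=np.cos(v[2]),np.sin(v[2])
def W(v,a,b,h):
    c,s=np.cos(v[2]),np.sin(v[2]); return [v[0]+(c*a-s*b)/1000,v[1]+(s*a+c*b)/1000,h/1000]
for a,b in((80,92),(80,-92),(-80,-92),(-80,92)):
    print(a,b,((proj('scene',W(v,a,b,40))-[150,240])*5+2).round(), ((proj('top',W(v,a,b,40))-[140,150])*5+2).round())
def bailtop(cam,v,k):
    L=car([v[0]-np.sin(v[2])*k/1000,v[1]+np.cos(v[2])*k/1000,v[2]])[2]
    return L
E
python3 fit2.py
```

```text
scene pos [-0.0298542   0.71903664  0.77958972] f 462.9926168024543
top pos [0.31789133 0.02616341 1.1174122 ] f 423.0383109126719
80 92 [ 54. 304.] [191.  86.]
80 -92 [412. 132.] [525. 181.]
-80 -92 [611. 332.] [431. 476.]
-80 92 [231. 544.] [ 89. 375.]
```

```bash
python3 - <<'E'
import cv2
for n,b in(('scene',(155,255,245,325)),('top',(150,160,250,250))):
    im=cv2.imread(f'pics/a_{n}.png')[b[1]:b[3],b[0]:b[2]]
    s=8 if n=='scene' else 6
    cv2.imwrite(f'pics/ad_{n}.png',cv2.resize(im,None,fx=s,fy=s,interpolation=cv2.INTER_NEAREST))
E
```

```text
(no output)
```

View pics/ad_scene.png

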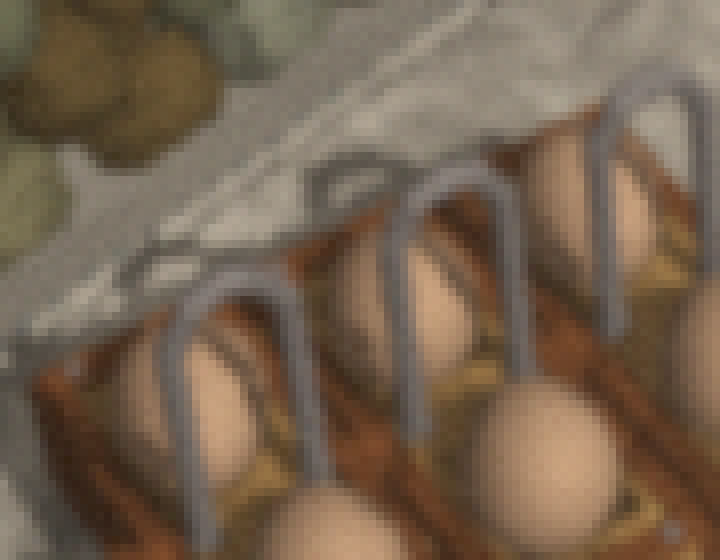

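View pics/ad_top.png

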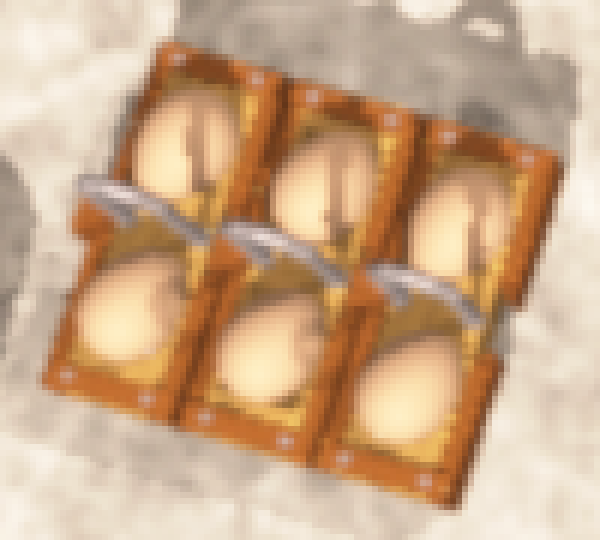

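```bash
cat > fit3.py <<'E'
from h import *
N=dict(left=[(178,60),(257,78),(67,375),(147,398)],mid=[(312,96),(390,118),(205,416),(285,440)],right=[(449,135),(527,158),(343,458),(425,481)])
cc={}
for k,p in N.items():
    w=np.array([atz('top',np.array(q)/6-.5+[150,160],.041) for q in p])
    a=(w[0]-w[2]+w[1]-w[3])/2; cc[k]=w.mean(0)
    print(k,w.mean(0),'yaw',np.degrees(np.arctan2(a[1],a[0])),'len',np.linalg.norm(a),'wid',np.linalg.norm(w[0]-w[1]+w[2]-w[3])/2)
d=cc['left']-cc['right']; print(np.linalg.norm(d),np.degrees(np.arctan2(-d[0],d[1])))
# scene nails visible: left carrier front nails, from 5x crop
for n,p in(('Lfront+y',(233,522)),('Lfront-y',(314,480)),('Mf+y',(370,449)),('Mf-y',(446,408)),('Rf+y',(497,379)),('Rf-y',(566,341))):
    print(n,atz('scene',np.array(p)/5-.5+[150,240],.041))
print(atz('top',np.array((285,440))/6-.5+[150,160],.041),atz('top',np.array((205,416))/6-.5+[150,160],.041))
E
python3 fit3.py
```

```text
left [0.52951514 0.31585615 0.041     ] yaw -15.517739706127523 len 0.14591630325787558 wid 0.03596626078576645
mid [0.5129148  0.25624196 0.041     ] yaw -15.162763734649575 len 0.14640091909849798 wid 0.03589111188741517
right [0.49609016 0.1959877  0.041     ] yaw -15.311727914852511 len 0.14654932215430522 wid 0.03608825852695363
0.12444145341822062 -15.580981771910636
Lfront+y [0.46381147 0.35333255 0.041     ]
Lfront-y [0.45306817 0.31890754 0.041     ]
Mf+y [0.44610849 0.29362339 0.041     ]
Mf-y [0.43597062 0.25861917 0.041     ]
Rf+y [0.42949162 0.23377934 0.041     ]
Rf-y [0.42000287 0.19966151 0.041     ]
[0.4373757  0.25805404 0.041     ] [0.44714968 0.2927228  0.041     ]
```

```bash
python3 - <<'E'
from h import *
T=lambda p:np.array(p)/5-.5+[370,100]
S=lambda p:np.array(p)/5-.5+[270,80]
print('flange top',atz('top',T((118,330)),.004),'scene',atz('scene',S((172,583)),.004))
print('post top',atz('top',T((307,125)),.313))
print('post scene at .313',atz('scene',S((185,105)),.313))
# dial ring: face ends
print('dial L',atz('top',T((174,425)),.2915),'R',atz('top',T((405,440)),.2915))
print('dial back L',atz('top',T((176,355)),.2915),'R',atz('top',T((410,350)),.2915))
print('boom', atz('top',T((293,180)),.2915), atz('top',T((290,335)),.2915))
print('J tip?',atz('top',T((200,498)),.184), 'J seat scene',tri([('scene',S((345,400))),('top',T((197,480)))]))
E
```

```text
flange top [ 0.63313113 -0.25787638  0.004     ] scene [ 0.63011652 -0.25295326  0.004     ]
post top [ 0.63175438 -0.25744799  0.313     ]
post scene at .313 [ 0.62321882 -0.24115494  0.313     ]
dial L [ 0.51268866 -0.20571552  0.2915    ] R [ 0.50787421 -0.29785597  0.2915    ]
dial back L [ 0.5416456  -0.20757275  0.2915    ] R [ 0.54509625 -0.30196696  0.2915    ]
boom [ 0.61631727 -0.25816178  0.2915    ] [ 0.55065042 -0.25388904  0.2915    ]
J tip? [ 0.50452989 -0.24636204  0.184     ] J seat scene [ 0.51701035 -0.24902563  0.16926079]
```

```bash
python3 - <<'E'
from h import *
from scipy.spatial.transform import Rotation as Ro
s=observe(); R=Ro.from_euler('xyz',s['tool_rot']).as_matrix(); print(R.round(4)); print(s['clock'])
y=R[:,1]; print('jaw az',np.degrees(np.arctan2(y[1],y[0])),'tcp az',np.degrees(np.arctan2(s['position'][1],s['position'][0])))
T=lambda p:np.array(p)/5-.5+[370,100]
for p in((385,400),(460,300),(555,400),(440,485)): print('cup rim',atz('top',T(p),.05),atz('top',T(p),.0))
print('orange',atz('top',(291,162),.01))
for p in((121,258),(450,262),(140,155),(380,158)): print('counter',atz('top',p,0))
print([ (n,atz('top',p,0)) for n,p in(('green box',(465,200)),('shadow',(300,165)))])
print('bail proj', (proj('scene',[.5123,.2566,.122])-[155,255]+.5)*8,(proj('top',[.5123,.2566,.122])-[150,160]+.5)*6)
E
python3 - <<'E'
import sys; sys.path.insert(0,'.')
import os; os.chdir('.')
from ov import *
v=[.5123,.2566,np.radians(-15.4)]
Ls=car(v)
cv2.imwrite('pics/c1.png',draw('scene','pics/a_scene.png',Ls,(155,255,255,345),6))
cv2.imwrite('pics/c2.png',draw('top','pics/a_top.png',Ls,(150,160,250,250),6))
E
```

```text
[[-0.      0.3827 -0.9239]
 [ 0.     -0.9239 -0.3827]
 [-1.     -0.      0.    ]]
0.9
jaw az -67.49913121121963 tcp az -67.4987739309452
cup rim [ 0.58454366 -0.3834269   0.05      ] [ 0.59703426 -0.40261304  0.        ]
cup rim [ 0.63895288 -0.42561232  0.05      ] [ 0.65399212 -0.44677452  0.        ]
cup rim [ 0.58582371 -0.47158836  0.05      ] [ 0.59837427 -0.49490418  0.        ]
cup rim [ 0.53994086 -0.40927683  0.05      ] [ 0.55034216 -0.42967383  0.        ]
orange [0.63723606 0.02018528 0.01      ]
counter [0.37279782 0.46267544 0.        ]
counter [ 0.37493001 -0.39963932  0.        ]
counter [0.65400766 0.43484114 0.        ]
counter [ 0.65501838 -0.22366158  0.        ]
[('green box', array([ 0.54102075, -0.4492768 ,  0.        ])), ('shadow', array([ 0.63198505, -0.00456843,  0.        ]))]
bail proj [438.71471727 174.9480975 ] [256.27388064 230.38209686]
```

View pics/c1.png

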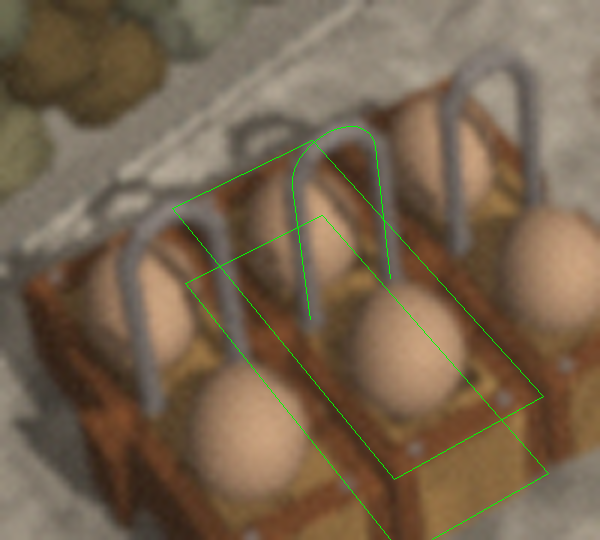

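View pics/c2.png

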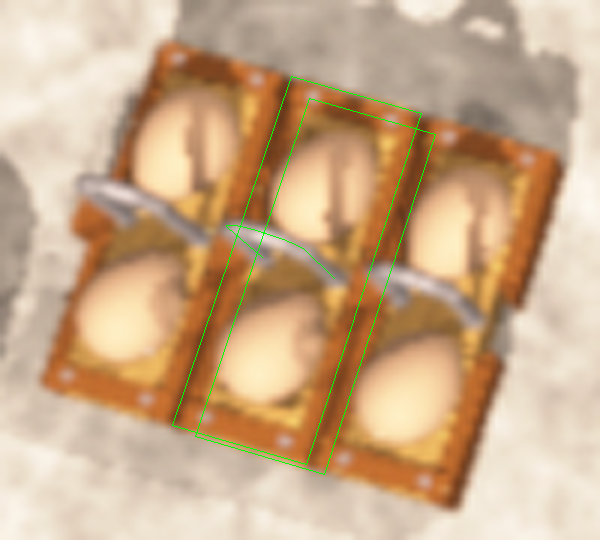

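jog_arm(commands=[[0,-33,-28,0,0,0],[0,-33,-28,0,0,0],[0,-33,-28,0,0,0],[0,-33,-28,0,0,0],[0,-33,-28,0,0,0],[0,-33,-28,0,0,0],[0,-33,-28,0,0,0],[0,-33,-28,0,0,0],[0,-33,-28,0,0,0],[0,-33,-28,0,0,0],[0,-33,-28,0,0,0],[0,-33,-28,0,0,0],[0,-33,-28,0,0,0],[0,-33,-28,0,0,0]], gripper=0)

```text
clock: 2.3
position: [0.4295, 0.016, 0.2424]
tool_rot: [2.015, 1.563, -0.743]
force: [0.9, -0.8, 0.3]
grip_width: 0.0854
```

```bash
cat >> h.py <<'E'
from scipy.spatial.transform import Rotation as Ro
def RT(jaw,tilt=0,up=None):
    # tool x down tilted; jaw az deg; tilt deg: tool x leans toward dir 'fwd'= zhat-perp
    a=np.radians(jaw); y=np.array([np.cos(a),np.sin(a),0]); x=np.array([0,0,-1.]); 
    x=Ro.from_rotvec(y*np.radians(tilt)).apply(x); z=np.cross(x,y); return np.column_stack([x,y,z])
def goto(p,Rt=None,n=None):
    s=observe(); R=Ro.from_euler('xyz',s['tool_rot']).as_matrix()
    d=R.T@(np.array(p)-s['position'])*1000
    rv=np.zeros(3)
    if Rt is not None: rv=Ro.from_matrix(R.T@Rt).as_rotvec()
    print('t',round(s['clock'],2),'pos',s['position'].round(4),'jaw az',np.degrees(np.arctan2(R[1,1],R[0,1])).round(2),'xaxis',R[:,0].round(3),'F',np.round(s['force'],1),'w',round(s['grip_width'],4))
    print('shift tool mm',d.round(1),'turn',rv.round(4),'|d|',np.linalg.norm(d).round(1))
E
python3 -c "
from h import *
goto([.511,.255,.242],RT(-15.4))"
```

```text
t 2.3 pos [0.4295 0.016  0.2424] jaw az -68.03 xaxis [ 0.006 -0.005 -1.   ] F [ 0.9 -0.8  0.3] w 0.0854
shift tool mm [  -0.3 -191.1 -165. ] turn [-9.185e-01  1.000e-04 -8.100e-03] |d| 252.5
```

jog_arm(commands=[[0,-32,-27,0,0,0],[0,-32,-27,0,0,0],[0,-32,-27,0,0,0],[0,-32,-27,0,0,0],[0,-32,-27,0,0,0],[0,-30,-27,0,0,0],[0,0,0,-0.13,0,0],[0,0,0,-0.13,0,0],[0,0,0,-0.13,0,0],[0,0,0,-0.13,0,0],[0,0,0,-0.13,0,0],[0,0,0,-0.13,0,0],[0,0,0,-0.13,0,0]])

```text
clock: 3.6
position: [0.5105, 0.2716, 0.2421]
tool_rot: [1.535, 1.562, -0.274]
force: [0.4, 0.0, 0.0]
grip_width: 0.0855
```

```bash
python3 -c "
from h import *
goto([.511,.255,.165],RT(-15.4))"
```

```text
t 3.6 pos [0.5105 0.2716 0.2421] jaw az -13.64 xaxis [ 0.008 -0.002 -1.   ] F [0.4 0.  0. ] w 0.0855
shift tool mm [77.1  3.8 16. ] turn [ 0.0307  0.0002 -0.0087] |d| 78.8
```

jog_arm(commands=[[20,1,8,0.03,0,-0.009],[25,2,8,0,0,0],[20,0,0,0,0,0],[12,0,0,0,0,0],[0,0,0,0,0,0]])

```text
clock: 4.1
position: [0.5104, 0.2547, 0.1633]
tool_rot: [2.661, 1.569, 0.826]
force: [-0.4, -1.2, 0.7]
grip_width: 0.0854
```

```bash
python3 - <<'E'
from h import *
goto([.511,.255,.165],RT(-15.4))
shot('scene','d1'); shot('top','d2')
from ov import *
s=observe(); R=Ro.from_euler('xyz',s['tool_rot']).as_matrix(); p=s['position']
Ls=car([.5108,.2553,np.radians(-15.4)])
L=[p+R@np.array([0,a,0]) for a in(-.0427,.0427)]
Ls2=[L,[p,p+R[:,0]*.011]]
cv2.imwrite('pics/d3.png',draw('scene','pics/d1.png',Ls+Ls2,(150,225,270,325),6))
cv2.imwrite('pics/d4.png',draw('top','pics/d2.png',Ls+Ls2,(140,130,260,230),6))
E
```

```text
t 4.1 pos [0.5104 0.2547 0.1633] jaw az -15.13 xaxis [ 0.001  0.001 -1.   ] F [-0.4 -1.2  0.7] w 0.0854
shift tool mm [-1.7  0.5 -0.4] turn [ 0.0047 -0.0014 -0.0007] |d| 1.8
```

View pics/d3.png

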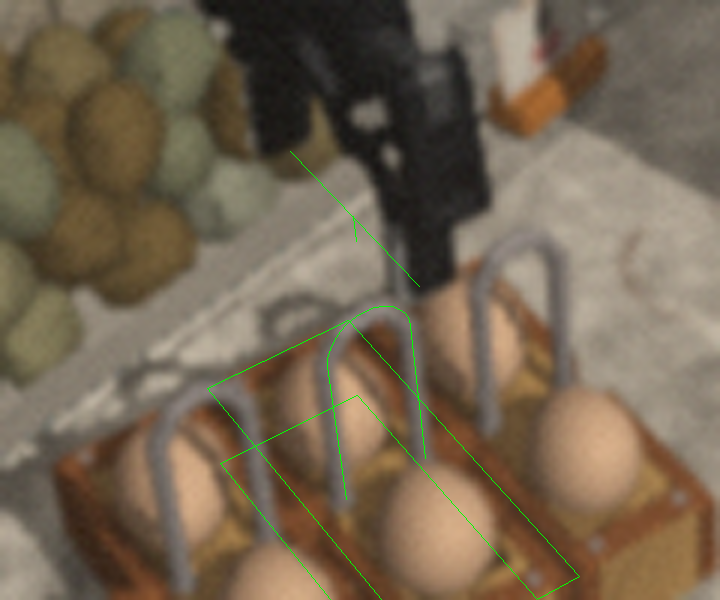

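View pics/d4.png

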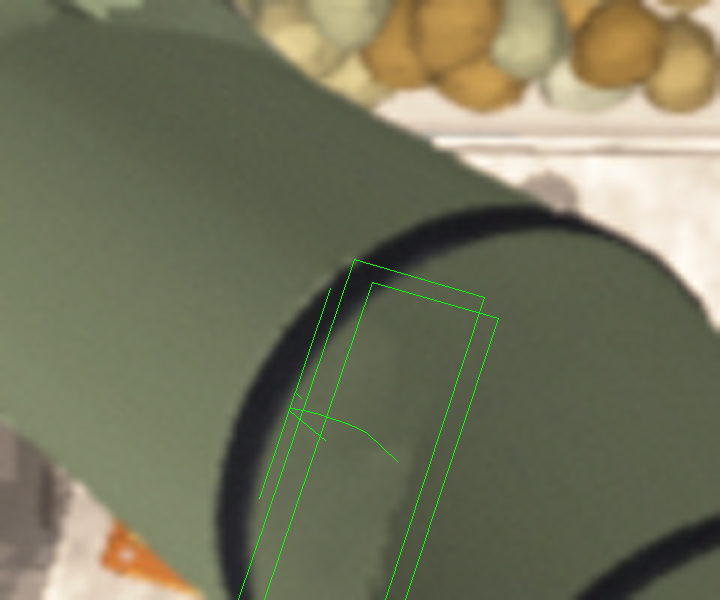

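jog_arm(commands=[[20,0,0,0.004,0,0],[18,0,0,0,0,0],[8,0.4,0,0,0,0],[2,0,0,0,0,0],[0,0,0,0,0,0]], gripper=120, newtons=30)

```text
clock: 4.7
position: [0.5141, 0.2576, 0.1208]
tool_rot: [2.358, 1.559, 0.519]
force: [-0.0, -1.0, 0.1]
grip_width: 0.0451
```

```bash
python3 - <<'E'
from h import *
goto([.510,.2548,.114],RT(-15.4))
shot('scene','e1',6,(150,225,270,325))
E
```

```text
t 4.7 pos [0.5141 0.2576 0.1208] jaw az -15.35 xaxis [ 0.01   0.006 -1.   ] F [-0.  -1.   0.1] w 0.0451
shift tool mm [ 6.8 -3.3  3.9] turn [ 0.001 -0.008 -0.008] |d| 8.5
```

View pics/e1.png

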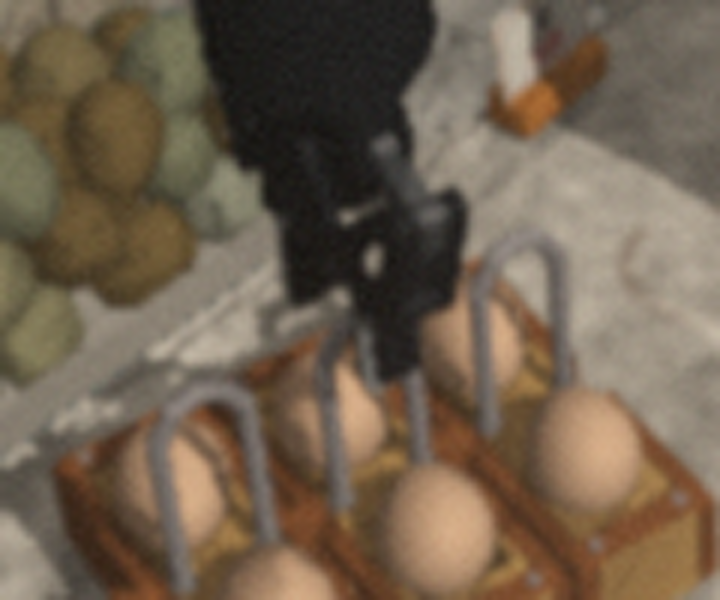

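jog_arm(commands=[[3,-3,3,0,-0.008,-0.008],[3,0,0,0,0,0],[0,0,0,0,0,0],[0,0,0,0,0,0]])

```text
clock: 5.15
position: [0.511, 0.2557, 0.1163]
tool_rot: [2.207, 1.569, 0.368]
force: [-0.5, -0.5, -0.6]
grip_width: 0.0449
```

```bash
python3 - <<'E'
from h import *
goto([.510,.2548,.114],RT(-15.4))
E
```

```text
t 5.15 pos [0.511  0.2557 0.1163] jaw az -15.36 xaxis [ 0.002  0.001 -1.   ] F [-0.5 -0.5 -0.6] w 0.0449
shift tool mm [ 2.3 -0.7  1.2] turn [ 0.0007 -0.001  -0.0013] |d| 2.7
```

jog_arm(commands=[[2,-1,1,0,0,0],[0,0,0,0,0,0],[0,0,0,0,0,0],[0,0,0,0,0,0]], gripper=205)

```text
clock: 5.55
position: [0.5097, 0.255, 0.1142]
tool_rot: [2.207, 1.569, 0.368]
force: [-0.1, -0.7, -0.3]
grip_width: 0.0166
```

```bash
python3 - <<'E'
from h import *
goto([.510,.2548,.114],RT(-15.4))
shot('scene','e2',8,(180,250,255,310))
shot('top','e3',6,(140,130,260,230))
E
```

```text
t 5.55 pos [0.5097 0.255  0.1142] jaw az -15.37 xaxis [ 0.002  0.001 -1.   ] F [-0.1 -0.7 -0.3] w 0.0166
shift tool mm [0.2 0.3 0.1] turn [ 0.0006 -0.0011 -0.0015] |d| 0.4
```

View pics/e2.png

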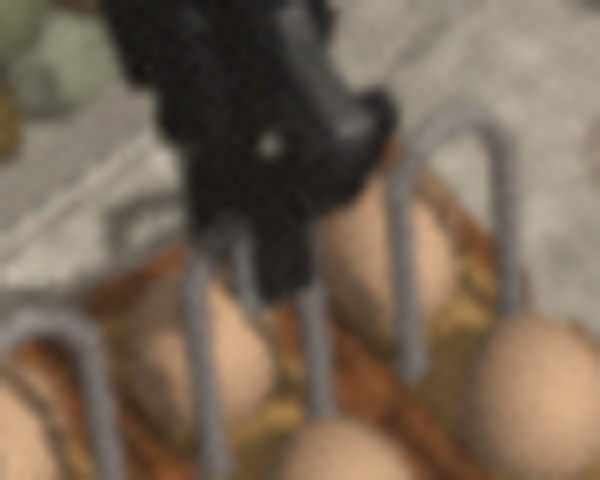

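jog_arm(commands=[[0,0,0,0,0,0],[0,0,0,0,0,0],[0,0,0,0,0,0]], gripper=240, newtons=20)

```text
clock: 5.95
position: [0.5096, 0.2549, 0.1141]
tool_rot: [2.187, 1.569, 0.348]
force: [-1.3, -0.0, -1.1]
grip_width: 0.0068
```

jog_arm(commands=[[0,0,0,0,0,0],[0,0,0,0,0,0],[0,0,0,0,0,0]], gripper=255, newtons=60)

```text
clock: 6.25
position: [0.5096, 0.2549, 0.1142]
tool_rot: [2.174, 1.569, 0.335]
force: [0.7, -0.5, 0.2]
grip_width: 0.0058
```

```bash
python3 - <<'E'
from h import *
goto([.510,.2548,.114],RT(-15.4)); print(observe()['moment'])
shot('scene','f1',6,(160,240,280,340))
E
```

```text
t 6.25 pos [0.5096 0.2549 0.1142] jaw az -15.36 xaxis [ 0.001  0.001 -1.   ] F [ 0.7 -0.5  0.2] w 0.0058
shift tool mm [0.2 0.5 0. ] turn [ 0.0007 -0.0009 -0.0013] |d| 0.5
[-0.07162157  0.06417149  0.01331515]
```

View pics/f1.png

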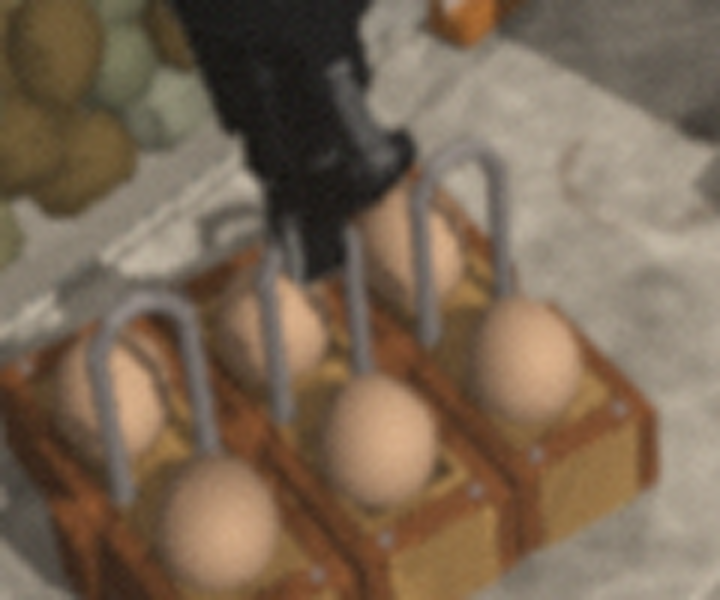

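jog_arm(commands=[[-3,0,0,0,0,0],[-4,0,0,0,0,0],[-4,0,0,0,0,0],[-4,0,0,0,0,0]])

```text
clock: 6.7
position: [0.5093, 0.2547, 0.1298]
tool_rot: [1.927, 1.57, 0.088]
force: [0.2, -0.8, -1.9]
grip_width: 0.0056
```

```bash
python3 - <<'E'
from h import *
goto([.5096,.2549,.160],RT(-15.36)); print(observe()['moment'])
E
```

```text
t 6.7 pos [0.5093 0.2547 0.1298] jaw az -15.36 xaxis [ 0.  0. -1.] F [ 0.2 -0.8 -1.9] w 0.0056
shift tool mm [-30.2   0.3  -0.3] turn [-0.     -0.0002 -0.0005] |d| 30.2
[-0.01108826  0.00712177  0.0270461 ]
```

Straight, with no side load. I'll continue the lift.

jog_arm(commands=[[-5,0,0,0,0,0],[-5,0,0,0,0,0],[-5,0,0,0,0,0],[-5,0,0,0,0,0],[-5,0,0,0,0,0],[-3,0,0,0,0,0]])

```text
clock: 7.3
position: [0.5094, 0.2548, 0.161]
tool_rot: [2.126, 1.569, 0.287]
force: [-0.3, 0.4, -1.7]
grip_width: 0.0059
```

```bash
python3 - <<'E'
from h import *
goto([.5096,.2549,.26],RT(-15.36)); print(observe()['moment'])
shot('scene','g1',6,(160,220,280,320))
E
```

```text
t 7.3 pos [0.5094 0.2548 0.161 ] jaw az -15.36 xaxis [ 0.001  0.    -1.   ] F [-0.3  0.4 -1.7] w 0.0059
shift tool mm [-99.    0.3  -0.2] turn [-0.     -0.0008 -0.0012] |d| 99.0
[-0.00875318 -0.02526976 -0.01401213]
```

View pics/g1.png

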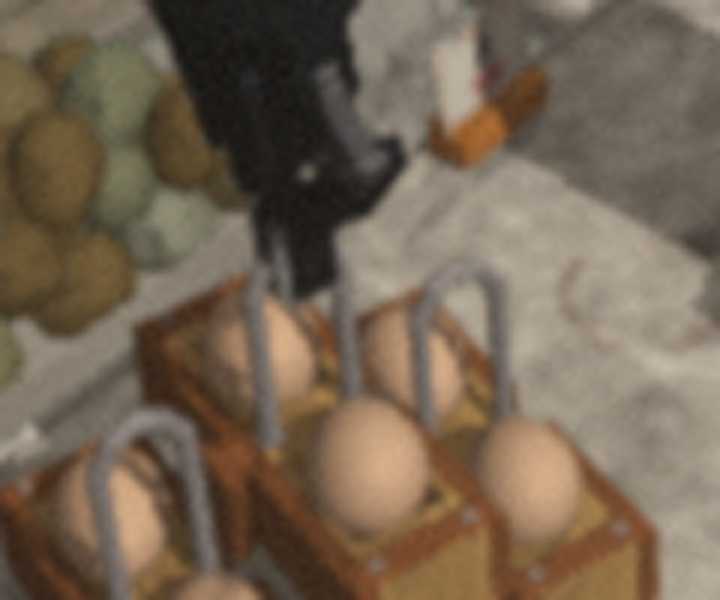

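jog_arm(commands=[[-7,0,0,0,0,0],[-8,0,0,0,0,0],[-8,0,0,0,0,0],[-8,0,0,0,0,0],[-8,0,0,0,0,0],[-8,0,0,0,0,0],[-8,0,0,0,0,0],[-8,0,0,0,0,0],[-8,0,0,0,0,0],[-8,0,0,0,0,0],[-8,0,0,0,0,0],[-8,0,0,0,0,0],[-8,0,0,0,0,0],[-5,0,0,0,0,0],[0,0,0,0,0,0]])

```text
clock: 8.85
position: [0.5093, 0.2549, 0.2797]
tool_rot: [2.199, 1.568, 0.36]
force: [0.5, 0.5, -2.8]
grip_width: 0.0058
```

```bash
python3 - <<'E'
from h import *
shot('scene','g2')
goto([.51,.0,.275],RT(-3.6)); print(observe()['moment'])
s=observe()
E
```

```text
t 8.9 pos [0.5092 0.2548 0.2794] jaw az -15.35 xaxis [ 0.002  0.001 -1.   ] F [ 0.1  0.5 -2.8] w 0.0055
shift tool mm [  4.2  68.2 245.5] turn [-0.2051 -0.001  -0.0019] |d| 254.9
[-0.05411817  0.00298659 -0.02008572]
```

View pics/g2.png

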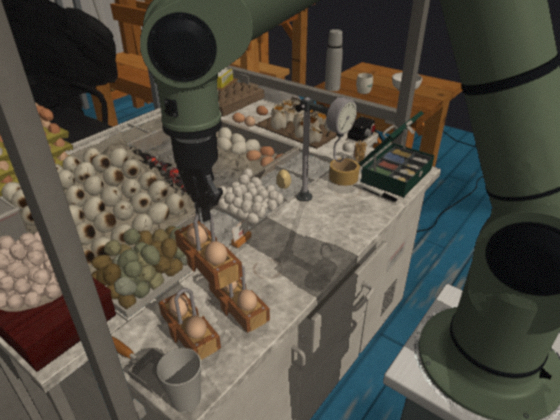

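jog_arm(commands=[[0,2,8,0,0,0],[0,4,15,0,0,0],[0,6,22,0,0,0],[0,6,22,0,0,0],[0,6,22,0,0,0],[0,6,22,0,0,0],[0,6,22,0,0,0],[0,6,22,-0.02,0,0],[0,6,22,-0.03,0,0],[0,6,22,-0.04,0,0],[0,6,15,-0.04,0,0],[0,3,12,-0.04,0,0],[0,2,8,-0.02,0,0],[0,0,4,-0.01,0,0],[0,0,0,0,0,0],[0,0,0,0,0,0]])

```text
clock: 10.5
position: [0.5085, -0.0204, 0.2748]
tool_rot: [-0.773, 1.562, -2.416]
force: [0.1, 0.5, -2.1]
grip_width: 0.0054
```

```bash
python3 - <<'E'
from h import *
goto([.51,.0,.114],RT(-3.6)); print(observe()['moment'])
shot('scene','g3');shot('top','g4')
E
```

```text
t 10.5 pos [ 0.5085 -0.0204  0.2748] jaw az -4.14 xaxis [-0.007 -0.006 -1.   ] F [ 0.1  0.5 -2.1] w 0.0054
shift tool mm [160.6   1.  -21.5] turn [-0.0094  0.0062  0.0061] |d| 162.1
[ 0.10420538 -0.03506063  0.02887649]
```

View pics/g3.png

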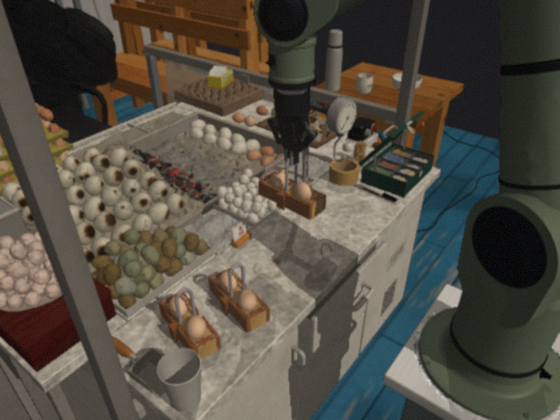

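View pics/g4.png

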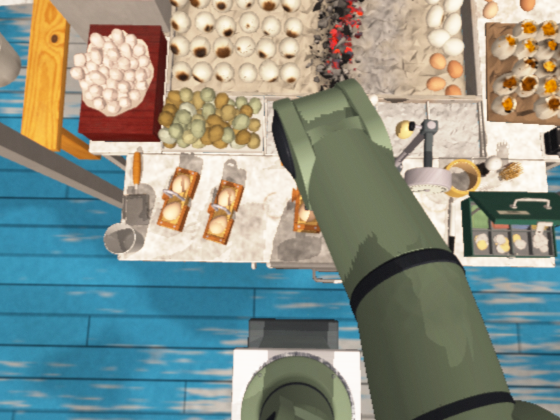

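jog_arm(commands=[[8,0,0,0,0.006,0.006],[15,0,0,0,0,0],[15,0,0,0,0,0],[15,0,0,0,0,0],[15,0,0,0,0,0],[15,0,0,0,0,0],[15,0,0,0,0,0],[15,0,0,0,0,0],[12,0,0,0,0,0],[6,0,0,0,0,0],[3,0,0,0,0,0],[0,0,0,0,0,0]])

```text
clock: 11.8
position: [0.5075, -0.0151, 0.1316]
tool_rot: [2.773, 1.565, 1.137]
force: [-0.2, 0.6, -2.3]
grip_width: 0.0057
```

```bash
python3 - <<'E'
from h import *
goto([.51,-.02,.114],RT(-3.6)); print(observe()['moment'])
E
```

```text
t 11.8 pos [ 0.5075 -0.0151  0.1316] jaw az -3.78 xaxis [ 0.002  0.005 -1.   ] F [-0.2  0.6 -2.3] w 0.0057
shift tool mm [17.6  2.8  4.8] turn [-0.0031 -0.005  -0.0019] |d| 18.4
[ 0.01990997 -0.06123889 -0.00758949]
```

jog_arm(commands=[[3,0,0,0,-0.005,-0.002],[4,0,0,0,0,0],[4,0,0,0,0,0],[3,0,0,0,0,0],[1,0,0,0,0,0],[0,0,0,0,0,0]])

```text
clock: 12.4
position: [0.5084, -0.0151, 0.1166]
tool_rot: [1.37, 1.568, -0.267]
force: [-0.6, 0.2, -2.8]
grip_width: 0.0057
```

```bash
python3 - <<'E'
from h import *
goto([.508,-.016,.114],RT(-3.6)); print(observe()['moment'])
E
```

```text
t 12.4 pos [ 0.5084 -0.0151  0.1166] jaw az -3.8 xaxis [ 0.002 -0.001 -1.   ] F [-0.6  0.2 -2.8] w 0.0057
shift tool mm [ 2.6 -0.3  0.9] turn [-0.0034  0.0005 -0.0023] |d| 2.8
[-0.00218752  0.04670339 -0.00044594]
```

jog_arm(commands=[[1,0,0,0,0,-0.002],[1,0,0,0,0,0],[0.5,0,0,0,0,0],[0,0,0,0,0,0]])

```text
clock: 12.8
position: [0.5085, -0.0152, 0.1141]
tool_rot: [0.681, 1.57, -0.956]
force: [0.1, 0.4, -1.9]
grip_width: 0.006
```

```bash
python3 - <<'E'
from h import *
goto([.508,-.016,.114],RT(-3.6)); print(observe()['moment'])
shot('scene','i1',5,(240,120,360,240))
E
```

```text
t 12.8 pos [ 0.5085 -0.0152  0.1141] jaw az -3.81 xaxis [ 0.    -0.001 -1.   ] F [ 0.1  0.4 -1.9] w 0.006
shift tool mm [ 0.1 -0.5  0.8] turn [-0.0037  0.0005 -0.0004] |d| 1.0
[-0.03198414  0.03486354  0.02362873]
```

View pics/i1.png

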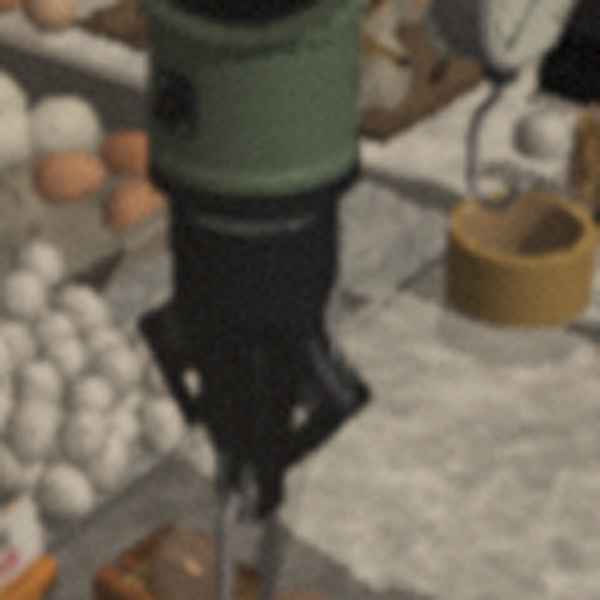

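jog_arm(commands=[[0.7,0,0,0,0,0],[0,0,0,0,0,0]])

```text
clock: 13.05
position: [0.5087, -0.0151, 0.1143]
tool_rot: [0.845, 1.569, -0.793]
force: [1.0, -0.0, -2.7]
grip_width: 0.0056
```

jog_arm(commands=[[0.7,0,0,0,0,0],[0,0,0,0,0,0]])

```text
clock: 13.25
position: [0.5089, -0.0152, 0.1142]
tool_rot: [0.921, 1.568, -0.716]
force: [0.3, -0.4, -2.5]
grip_width: 0.0055
```

jog_arm(commands=[[2,0,0,0,0,0],[0,0,0,0,0,0]])

```text
clock: 13.45
position: [0.5092, -0.0153, 0.1141]
tool_rot: [0.852, 1.566, -0.786]
force: [-0.1, 0.1, -2.7]
grip_width: 0.0056
```

jog_arm(commands=[[2,0,0,0,0,0],[0,0,0,0,0,0]])

```text
clock: 13.65
position: [0.5096, -0.0147, 0.1134]
tool_rot: [1.013, 1.565, -0.624]
force: [-1.1, -0.4, -1.0]
grip_width: 0.0055
```

jog_arm(commands=[[1.5,0,0,0,0,0],[0,0,0,0,0,0]])

```text
clock: 13.85
position: [0.5098, -0.0147, 0.1133]
tool_rot: [0.966, 1.564, -0.671]
force: [-0.9, 0.7, -2.1]
grip_width: 0.0056
```

jog_arm(commands=[[0,0,0,0,0,0],[0,0,0,0,0,0],[0,0,0,0,0,0]], gripper=200)

```text
clock: 14.15
position: [0.51, -0.0147, 0.1128]
tool_rot: [1.022, 1.564, -0.616]
force: [0.4, -0.2, -0.8]
grip_width: 0.0188
```

jog_arm(commands=[[0,0,0,0,0,0],[-10,0,0,0,0,0],[-25,0,0,0,0,0],[-35,0,0,0,0,0],[-35,0,0,0,0,0],[0,0,0,0,0,0]], gripper=140)

```text
clock: 14.75
position: [0.5087, -0.0134, 0.2231]
tool_rot: [0.981, 1.567, -0.655]
force: [1.0, 0.3, -0.3]
grip_width: 0.0388
```

```bash
python3 - <<'E'
from h import *
goto([.4,-.016,.23],RT(-93.6)); print(observe()['qpos'].round(2))
shot('scene','j1')
E
```

```text
t 14.75 pos [ 0.5087 -0.0134  0.2231] jaw az -3.73 xaxis [ 0.003 -0.002 -1.   ] F [ 1.   0.3 -0.3] w 0.0388
shift tool mm [  -7.3 -108.3    9.7] turn [ 1.5685e+00 -9.0000e-04 -4.4000e-03] |d| 109.0
[ 0.4   0.42 -0.63  1.9   0.31  0.92 -0.45]
```

View pics/j1.png

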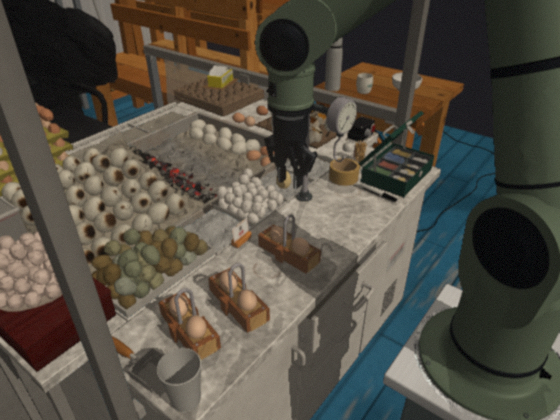

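jog_arm(commands=[[-5,-10,0,0.143,0,0],[0,0,0,0.143,0,0],[0,0,0,0.143,0,0],[0,0,0,0.143,0,0],[0,0,0,0.143,0,0],[0,0,0,0.143,0,0],[0,0,0,0.143,0,0],[0,0,0,0.143,0,0],[0,0,0,0.143,0,0],[0,0,0,0.143,0,0],[0,0,0,0.143,0,0]], gripper=0)

```text
clock: 15.9
position: [0.4936, -0.0136, 0.223]
tool_rot: [0.364, 1.563, -2.906]
force: [-0.2, 0.1, 0.2]
grip_width: 0.0855
```

```bash
python3 - <<'E'
from h import *
goto([.43,-.016,.20],RT(-93.6,-40)); print(observe()['qpos'].round(2))
goto([.43,-.016,.20],RT(-93.6,40)); print(RT(-93.6,40).round(2))
E
```

```text
t 15.9 pos [ 0.4936 -0.0136  0.223 ] jaw az -97.34 xaxis [-0.008 -0.002 -1.   ] F [-0.2  0.1  0.2] w 0.0855
shift tool mm [23.5 10.5 62.6] turn [-0.0635 -0.6903  0.0203] |d| 67.6
[ 0.13  0.35 -0.28  1.94  0.13  0.87 -1.92]
t 15.9 pos [ 0.4936 -0.0136  0.223 ] jaw az -97.34 xaxis [-0.008 -0.002 -1.   ] F [-0.2  0.1  0.2] w 0.0855
shift tool mm [23.5 10.5 62.6] turn [-0.0618  0.7054 -0.0253] |d| 67.6
[[ 0.64 -0.06 -0.76]
 [-0.04 -1.    0.05]
 [-0.77  0.   -0.64]]
```

jog_arm(commands=[[0,2,12,-0.012,0.12,-0.005],[0,2,12,-0.012,0.12,-0.005],[0,2,12,-0.012,0.12,-0.005],[0,2,12,-0.012,0.12,-0.005],[0,2,12,-0.012,0.12,0],[0,0,0,0,0,0]])

```text
clock: 16.5
position: [0.4559, -0.0279, 0.2348]
tool_rot: [3.114, 1.045, -0.087]
force: [-0.4, 1.6, -0.5]
grip_width: 0.0851
```

```bash
python3 - <<'E'
from h import *
goto([.43,-.016,.15],RT(-93.6,35)); print(observe()['qpos'].round(2))
shot('scene','k1');shot('top','k2')
for n in['mid_centre','mid_bail']:
    r=[]
    for c in('scene','top'):
        d=nets.pinpoint(c,n); print(n,c,[(q['location'],round(q['p'],2)) for q in d][:3])
E
```

```text
t 16.5 pos [ 0.4559 -0.0279  0.2348] jaw az -93.6 xaxis [ 0.5   -0.043 -0.865] F [-0.4  1.6 -0.5] w 0.0851
shift tool mm [ 59.9 -11.4  65.4] turn [ 0.0074  0.0854 -0.0117] |d| 89.5
[-0.2   0.08  0.06  2.43  0.77  0.16 -2.52]
mid_centre scene [([284.7, 250.8], 0.75)]
mid_centre top [([303.7, 202.3], 0.61)]
mid_bail scene [([287.7, 217.0], 0.91)]
mid_bail top [([304.3, 196.9], 0.76)]
```

View pics/k1.png

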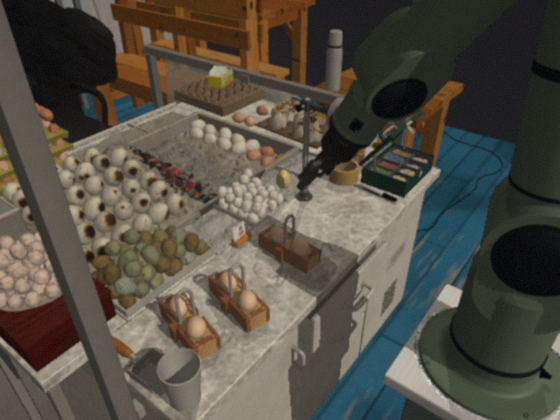

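View pics/k2.png

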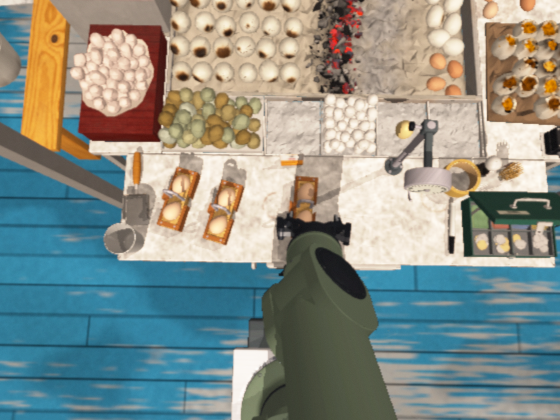

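```bash
python3 - <<'E'
from h import *
print([a for a in dir(bot) if a[0]!='_'],[a for a in dir(nets) if a[0]!='_'])
s=observe();print(s['clock'],s['qpos'],s['qd'])
E
```

```text
['IKError', 'job_done', 'tip_extent'] ['find_in', 'pinpoint', 'silhouettes']
16.8 [-0.19147227  0.08566353  0.04261768  2.43214973  0.76012437  0.1612965
 -2.52036035] [-0.00090874 -0.00175727  0.00999066 -0.00305827  0.00953982  0.00128112
  0.00162431]
```

jog_arm(commands=[[0,0,-10,-0.1,-0.1,0],[0,0,-10,-0.14,-0.1,0],[0,0,0,-0.14,0,0],[0,0,0,-0.14,0,0],[0,0,0,-0.14,0,0],[0,0,0,-0.14,0,0]])

```text
clock: 17.4
position: [0.4641, -0.0358, 0.2334]
tool_rot: [2.396, 1.145, -0.154]
force: [0.0, 0.0, 0.2]
grip_width: 0.0855
```

```bash
python3 - <<'E'
from h import *
goto([.45,-.016,.20],RT(86.4,-17)); print(observe()['qpos'].round(3))
E
```

```text
t 17.4 pos [ 0.4641 -0.0358  0.2334] jaw az -58.77 xaxis [ 0.408 -0.063 -0.911] F [0.  0.  0.2] w 0.0855
shift tool mm [ 23.4 -32.7   9.7] turn [-2.4769  0.1011 -0.1425] |d| 41.4
[ 0.036  0.122 -0.18   2.327  0.471  0.315 -1.539]
```

jog_arm(commands=[[0,0,0,-0.145,0,0],[0,0,0,-0.145,0,0],[0,0,0,-0.145,0,0],[0,0,0,-0.145,0,0],[0,0,0,-0.145,0,0],[0,0,0,-0.145,0,0],[0,0,0,-0.145,0,0],[0,0,0,-0.145,0,0],[0,0,0,-0.145,0,0],[0,0,0,-0.145,0,0],[0,0,0,-0.145,0,0],[0,0,0,-0.145,0,0],[0,0,0,-0.145,0,0],[0,0,0,-0.145,0,0],[0,0,0,-0.145,0,0],[0,0,0,0,0,0]])

```text
clock: 19.0
position: [0.4568, -0.0396, 0.2216]
tool_rot: [0.199, 1.174, -0.134]
force: [0.1, -0.8, -0.1]
grip_width: 0.0852
```

```bash
python3 - <<'E'
from h import *
goto([.45,-.016,.20],RT(86.4,-17)); print(observe()['qpos'].round(3))
im=cv2.imread('pics/k2.png')[150:240,265:355]; cv2.imwrite('pics/k4.png',cv2.resize(im,None,fx=6.5,fy=6.5,interpolation=cv2.INTER_CUBIC))
im=cv2.imread('pics/k1.png')[200:290,240:350]; im=cv2.convertScaleAbs(im,alpha=1.6,beta=10); cv2.imwrite('pics/k3.png',cv2.resize(im,None,fx=6,fy=6,interpolation=cv2.INTER_CUBIC))
E
```

```text
t 19.0 pos [ 0.4568 -0.0396  0.2216] jaw az 71.81 xaxis [ 0.383 -0.052 -0.922] F [ 0.1 -0.8 -0.1] w 0.0852
shift tool mm [ 16.1  18.6 -21.5] turn [-0.2653  0.1019  0.0142] |d| 32.7
[ 0.43   0.169 -0.589  2.319  0.6    0.352  0.572]
```

View pics/k3.png

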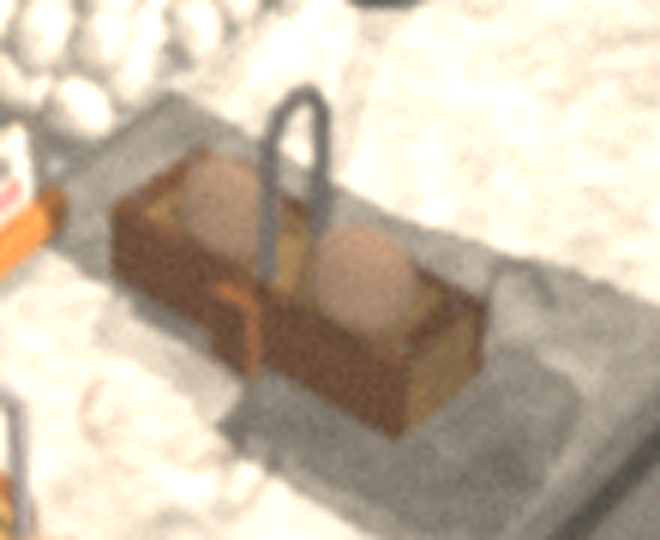

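View pics/k4.png

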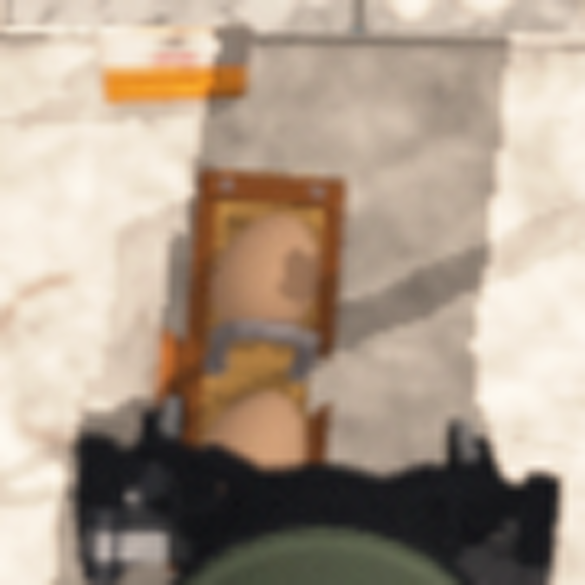

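```bash
python3 - <<'E'
from h import *
a=[atz('top',np.array(p)/6.5-.5+[265,150],.041) for p in((227,184),(317,191))]
print(a); d=a[0]-a[1]; yaw=np.arctan2(-d[0],d[1]); print(np.degrees(yaw))
yaw=np.radians(-3.8); m=(a[0]+a[1])/2; print('ctr top',m[:2]-.0731*np.array([np.cos(yaw),np.sin(yaw)]))
b=atz('scene',np.array((398,345))/6-.5+[240,200],.041); print('near +y nail scene',b)
c,s=np.cos(yaw),np.sin(yaw); off=np.array([c*-.0731-s*.018,s*-.0731+c*.018]); print('ctr scene',b[:2]-off)
for q,z in((([287.7,217.0]),'s'),):
    print(tri([('scene',[287.7,217.0]),('top',[304.3,196.9])]))
print(tri([('scene',[284.7,250.8]),('top',[303.7,202.3])]))
E
```

```text
[array([ 0.58576028, -0.00224027,  0.041     ]), array([ 0.58338834, -0.03848476,  0.041     ])]
-3.7442653356337616
ctr top [ 0.51163502 -0.01551789]
near +y nail scene [0.44105306 0.00909789 0.041     ]
ctr scene [ 0.51279942 -0.01370715]
[ 0.51741672 -0.01404628  0.11445419]
[ 5.26705899e-01 -1.63822646e-02  2.75944314e-05]
```

jog_arm(commands=[[5,6,-7,-0.09,0.03,0],[5,6,-7,-0.09,0.03,0],[5,6,-7,-0.085,0.04,0.014],[0,0,0,0,0,0]])

```text
clock: 19.4
position: [0.4458, -0.018, 0.199]
tool_rot: [0.029, 1.281, -0.054]
force: [0.6, -0.2, 0.5]
grip_width: 0.0854
```

```bash
python3 - <<'E'
from h import *
goto([.4524,-.0113,.12],RT(86.25,-17)); print(observe()['qpos'].round(3))
E
```

```text
t 19.4 pos [ 0.4458 -0.018   0.199 ] jaw az 85.32 xaxis [ 0.286 -0.015 -0.958] F [ 0.6 -0.2  0.5] w 0.0854
shift tool mm [ 77.4   6.5 -16.8] turn [-0.0179 -0.0066 -0.0033] |d| 79.5
[ 0.475  0.24  -0.687  2.287  0.536  0.434  0.849]
```

jog_arm(commands=[[15,1,-3,-0.015,-0.005,-0.003],[20,2,-4,0,0,0],[20,2,-4,0,0,0],[16,1,-4,0,0,0],[0,0,0,0,0,0]])

```text
clock: 19.9
position: [0.4525, -0.0138, 0.1246]
tool_rot: [0.046, 1.274, -0.062]
force: [0.7, 0.2, 0.5]
grip_width: 0.0856
```

```bash
python3 - <<'E'
from h import *
goto([.4524,-.0113,.0164],RT(86.25,-17)); print(observe()['qpos'].round(3))
shot('scene','l1',5,(220,160,350,280));shot('top','l2',5,(240,150,360,260))
E
```

```text
t 19.9 pos [ 0.4525 -0.0138  0.1246] jaw az 83.92 xaxis [ 0.292 -0.018 -0.956] F [0.7 0.2 0.5] w 0.0856
shift tool mm [103.4   1.1 -32. ] turn [-0.0428  0.0005 -0.001 ] |d| 108.2
[ 0.167  0.381 -0.373  2.357  0.995  0.24   0.35 ]
```

View pics/l1.png

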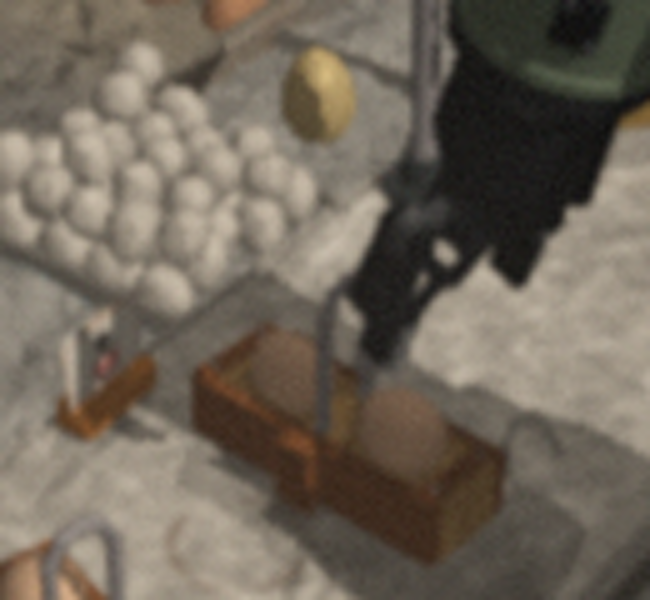

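View pics/l2.png

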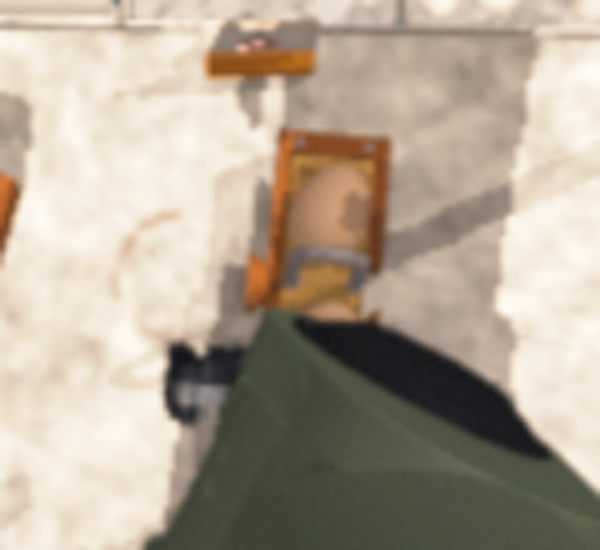

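```bash
python3 - <<'E'
from h import *
goto([.4492,-.011,.11],RT(86.25,-8))
E
```

```text
t 20.0 pos [ 0.4532 -0.0139  0.1262] jaw az 84.03 xaxis [ 0.294 -0.018 -0.956] F [-0.1  0.3  0.7] w 0.085
shift tool mm [14.3  2.3 -8.9] turn [-0.0406  0.1597 -0.0042] |d| 17.0
```

jog_arm(commands=[[0,0,0,-0.02,0.08,0],[0,0,0,-0.02,0.077,0],[0,0,0,0,0,0]])

```text
clock: 20.3
position: [0.454, -0.0142, 0.1292]
tool_rot: [0.028, 1.411, -0.047]
force: [1.2, -1.0, 0.8]
grip_width: 0.0858
```

```bash
python3 - <<'E'
from h import *
goto([.4492,-.011,.08],RT(86.25,-8));print(observe()['qpos'].round(3))
E
```

```text
t 20.3 pos [ 0.454  -0.0142  0.1292] jaw az 85.7 xaxis [ 0.159 -0.007 -0.987] F [ 1.2 -1.   0.8] w 0.0858
shift tool mm [ 47.8   2.6 -12.8] turn [-0.0101  0.0199 -0.003 ] |d| 49.5
[ 0.381  0.436 -0.615  2.235  0.658  0.469  0.745]
```

jog_arm(commands=[[12,1,-4,-0.01,0.02,0],[15,1,-4,0,0,0],[15,1,-4,0,0,0],[5,0,0,0,0,0],[0,0,0,0,0,0]])

```text
clock: 20.8
position: [0.4485, -0.0125, 0.0803]
tool_rot: [0.029, 1.425, -0.047]
force: [0.6, 0.2, 0.5]
grip_width: 0.0854
```

```bash
python3 - <<'E'
from h import *
goto([.4492,-.011,.0161],RT(86.25,-8));print(observe()['qpos'].round(3))
E
```

```text
t 20.8 pos [ 0.4485 -0.0125  0.0803] jaw az 85.68 xaxis [ 0.145 -0.007 -0.989] F [0.6 0.2 0.5] w 0.0854
shift tool mm [63.6  1.2 -8.7] turn [-0.0104  0.0063 -0.0027] |d| 64.2
[ 0.258  0.521 -0.476  2.272  0.816  0.358  0.585]
```

jog_arm(commands=[[12,0,-2,-0.005,0.02,-0.002],[12,1,-2,-0.005,0.02,0],[12,0,-2,0,0,0],[4,0,0,0,0,0],[0,0,0,0,0,0]])

```text
clock: 21.3
position: [0.4484, -0.0111, 0.0397]
tool_rot: [0.008, 1.464, -0.058]
force: [-0.4, 0.8, -0.4]
grip_width: 0.0852
```

```bash
python3 - <<'E'
from h import *
goto([.4489,-.011,.0161],RT(86.25,-6));print(observe()['qpos'].round(3))
shot('scene','m1',5,(220,160,350,280))
E
```

```text
t 21.3 pos [ 0.4484 -0.0111  0.0397] jaw az 86.21 xaxis [ 0.107 -0.006 -0.994] F [-0.4  0.8 -0.4] w 0.0852
shift tool mm [23.6  0.1 -2. ] turn [-0.0008  0.0022 -0.0008] |d| 23.6
[ 0.192  0.612 -0.398  2.258  0.895  0.315  0.52 ]
```

View pics/m1.png

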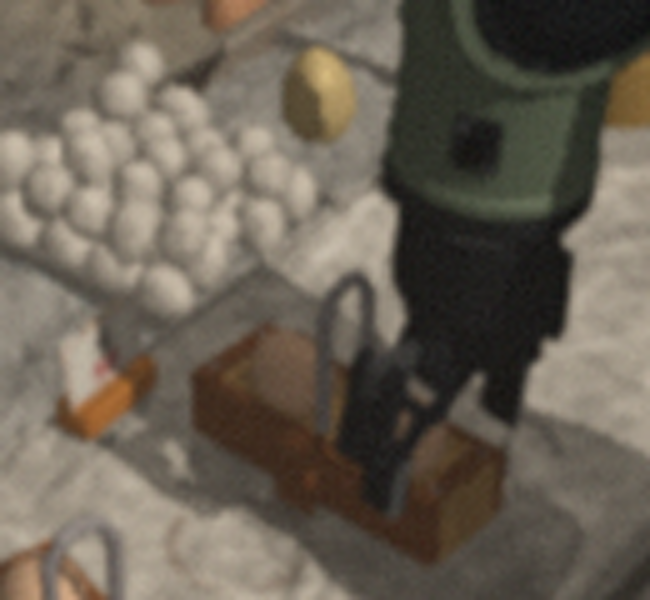

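jog_arm(commands=[[9,0,-1,0,0,0],[9,0,-1,0,0,0],[4,0,0,0,0,0],[0,0,0,0,0,0]])

```text
clock: 21.75
position: [0.45, -0.0113, 0.0193]
tool_rot: [0.01, 1.461, -0.057]
force: [0.3, 0.6, -0.1]
grip_width: 0.0852
```

```bash
python3 - <<'E'
from h import *
goto([.4489,-.011,.0161],RT(86.25,-6));print(observe()['qpos'].round(3))
E
```

```text
t 21.75 pos [ 0.45   -0.0113  0.0193] jaw az 86.15 xaxis [ 0.11  -0.006 -0.994] F [ 0.3  0.6 -0.1] w 0.0852
shift tool mm [ 3.   0.2 -1.5] turn [-0.0018  0.0056 -0.001 ] |d| 3.4
[ 0.125  0.652 -0.313  2.263  0.982  0.249  0.431]
```

jog_arm(commands=[[3,0,-1,0,0.004,0],[0,0,0,0,0,0],[0,0,0,0,0,0],[0,0,0,0,0,0],[0,0,0,0,0,0]], gripper=150, newtons=30)

```text
clock: 22.25
position: [0.4497, -0.0114, 0.0171]
tool_rot: [0.012, 1.464, -0.056]
force: [0.2, 0.6, -2.4]
grip_width: 0.0599
```

jog_arm(commands=[[0,0,0,0,0,0],[0,0,0,0,0,0],[0,0,0,0,0,0]], gripper=255, newtons=90)

```text
clock: 22.55
position: [0.4498, -0.0114, 0.0172]
tool_rot: [0.013, 1.464, -0.055]
force: [-0.5, -0.3, -0.8]
grip_width: 0.0589
```

```bash
python3 - <<'E'
from h import *
goto([.4489,-.011,.0161],RT(86.25,-6));print(observe()['qpos'].round(3))
shot('scene','m2',5,(220,160,350,280));shot('top','m3',5,(240,150,360,260))
E
```

```text
t 22.55 pos [ 0.4498 -0.0114  0.0172] jaw az 86.12 xaxis [ 0.107 -0.006 -0.994] F [-0.5 -0.3 -0.8] w 0.0589
shift tool mm [ 1.   0.3 -1. ] turn [-0.0024  0.0025 -0.0011] |d| 1.5
[ 0.125  0.657 -0.312  2.261  0.984  0.249  0.43 ]
```

View pics/m2.png

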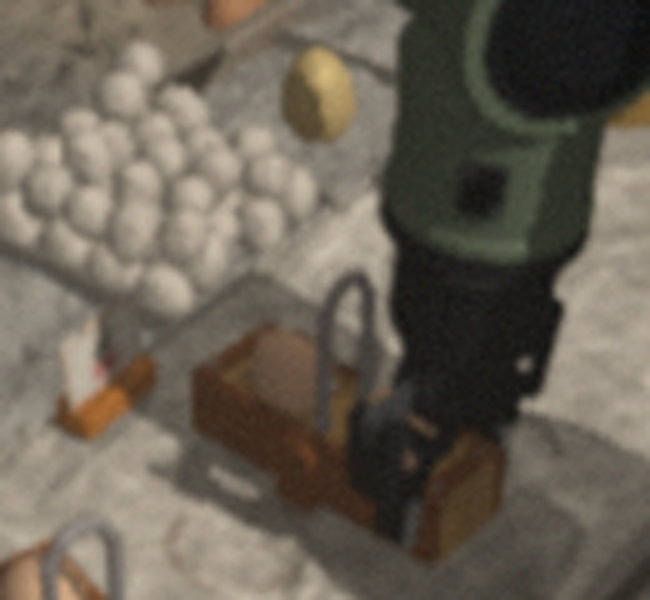

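View pics/m3.png

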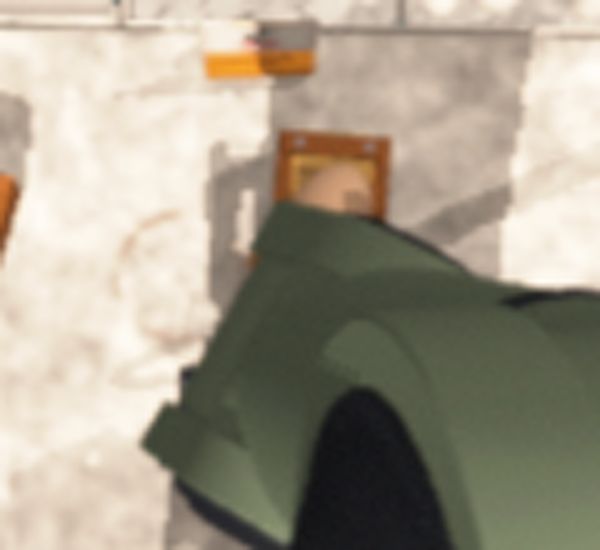

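```bash
python3 - <<'E'
from h import *
s=observe(); R=Ro.from_euler('xyz',s['tool_rot']).as_matrix()
np.save('Rg.npy',R); B=R.T@(np.array([.510,-.0155,.122])-s['position']); np.save('B.npy',B); print(B)
goto([.4498,-.0114,.105],R)
E
```

```text
[-9.77581949e-02  9.87717902e-05  7.12767343e-02]
t 22.65 pos [ 0.4497 -0.0114  0.0172] jaw az 86.12 xaxis [ 0.107 -0.006 -0.994] F [ 0.7 -0.2 -1.3] w 0.0586
shift tool mm [-87.3   0.1   9.5] turn [0. 0. 0.] |d| 87.8
```

jog_arm(commands=[[-3,0,0,0,0,0],[-4,0,0,0,0,0],[-5,0,-0.5,0,0,0],[-5,0,-0.5,0,0,0],[0,0,0,0,0,0]])

```text
clock: 23.15
position: [0.4465, -0.0113, 0.0356]
tool_rot: [0.01, 1.464, -0.058]
force: [-0.1, -0.6, -1.9]
grip_width: 0.0586
```

```bash
python3 - <<'E'
from h import *
goto([.4498,-.0114,.105],np.load('Rg.npy'));print(observe()['moment'])
shot('scene','n1',5,(220,150,350,270))
E
```

```text
t 23.15 pos [ 0.4465 -0.0113  0.0356] jaw az 86.12 xaxis [ 0.106 -0.006 -0.994] F [-0.1 -0.6 -1.9] w 0.0586
shift tool mm [-68.6   0.2  10.7] turn [ 0.     -0.0003  0.0003] |d| 69.5
[ 0.02549021  0.3576299  -0.00840958]
```

View pics/n1.png

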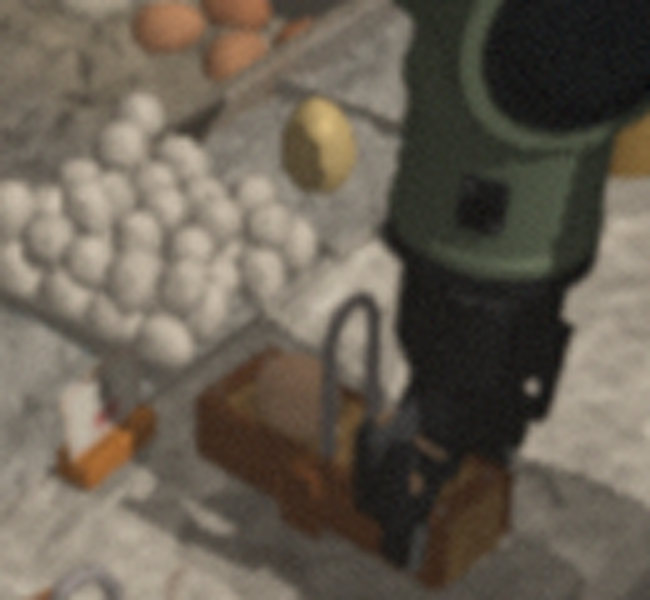

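jog_arm(commands=[[-8,0,1,0,0,0],[-12,0,2,0,0,0],[-12,0,2,0,0,0],[-12,0,2,0,0,0],[-12,0,2,0,0,0],[-8,0,2,0,0,0],[-4,0,0,0,0,0],[0,0,0,0,0,0]])

```text
clock: 24.0
position: [0.4495, -0.012, 0.106]
tool_rot: [0.005, 1.466, -0.063]
force: [0.3, 0.3, -3.3]
grip_width: 0.0585
```

```bash
python3 - <<'E'
from h import *
Rg=np.load('Rg.npy');B=np.load('B.npy')
goto([.43,-.12,.105],Rg);print(observe()['moment'],observe()['qpos'].round(2))
goto([.414,-.243,.105],Rg)
E
```

```text
t 24.0 pos [ 0.4495 -0.012   0.106 ] jaw az 86.09 xaxis [ 0.104 -0.007 -0.995] F [ 0.3  0.3 -3.3] w 0.0585
shift tool mm [  -0.3 -109.1  -12.1] turn [-0.0004 -0.0023  0.0009] |d| 109.7
[ 0.00187612  0.28076871 -0.01654917] [ 0.37  0.5  -0.61  2.22  0.68  0.49  0.73]
t 24.0 pos [ 0.4495 -0.012   0.106 ] jaw az 86.09 xaxis [ 0.104 -0.007 -0.995] F [ 0.3  0.3 -3.3] w 0.0585
shift tool mm [  -1.2 -232.9  -19.6] turn [-0.0004 -0.0023  0.0009] |d| 233.7
```

jog_arm(commands=[[0,-8,-1,0,0,0],[0,-14,-1,0,0,0],[0,-20,-2,0,0,0],[0,-20,-2,0,0,0],[0,-20,-2,0,0,0],[0,-20,-2,0,0,0],[0,-20,-2,0,0,0],[0,-20,-2,0,0,0],[0,-14,-1,0,0,0],[0,-8,-1,0,0,0],[0,0,0,0,0,0]])

```text
clock: 25.1
position: [0.4164, -0.1844, 0.0986]
tool_rot: [0.01, 1.474, -0.057]
force: [-0.4, 1.0, -2.4]
grip_width: 0.0589
```

```bash
python3 - <<'E'
from h import *
Rg=np.load('Rg.npy');B=np.load('B.npy')
print(observe()['moment'],observe()['qpos'].round(2))
goto([.414,-.243,.105],Rg)
shot('scene','o1',5,(250,80,390,200)); shot('top','o2',4,(260,110,460,260))
E
```

```text
[ 0.04421831  0.26416795 -0.02312376] [ 0.81  0.53 -0.64  2.2   0.65  0.49  1.18]
t 25.1 pos [ 0.4164 -0.1844  0.0986] jaw az 86.14 xaxis [ 0.096 -0.005 -0.995] F [-0.4  1.  -2.4] w 0.0589
shift tool mm [ -6.3 -58.6   2.2] turn [ 0.0005 -0.0106  0.0003] |d| 59.0
```

View pics/o1.png

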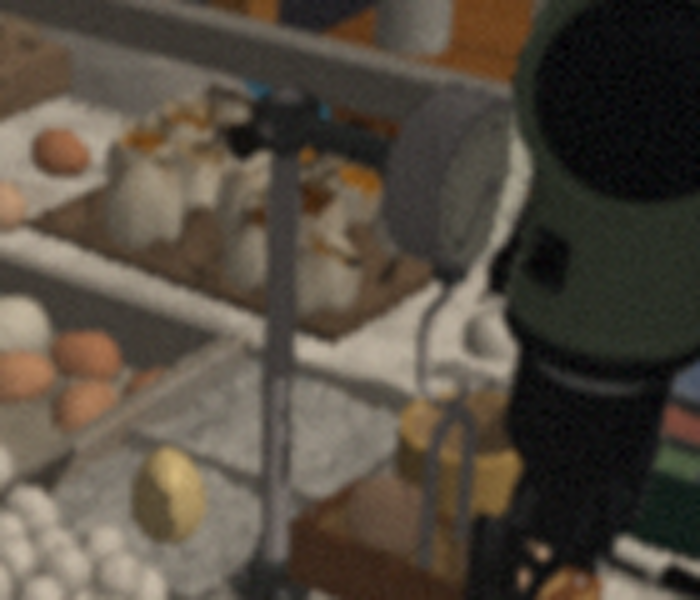

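View pics/o2.png

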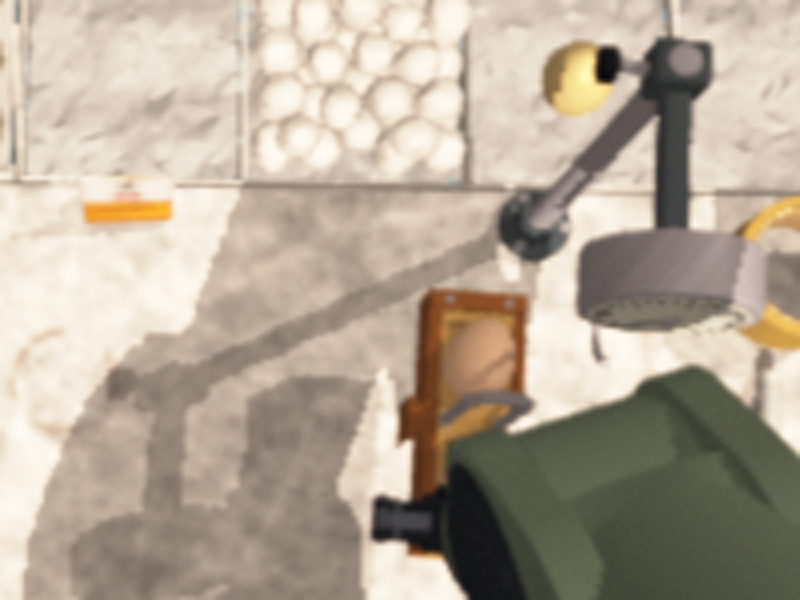

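```bash
python3 - <<'E'
from h import *
for z in(.3,.36,.42,.48):
    print(z,'corner',atz('top',(260+690/4,110+365/4),z),'left top',atz('top',(260+455/4,110+450/4),z))
f=lambda z:proj('scene',[.5092,.2548,z])
for z in(.28,.4,.5,.55,.6,.65): print(z,f(z))
# current
for z in(.1,.2,.3,.4,.5): print(z,(proj('scene',[.4164-.1*(z-.1),-.1844,z])-[250,80])*5)
E
```

```text
0.3 corner [ 0.47768055 -0.25756006  0.3       ] left top [ 0.43383194 -0.14104633  0.3       ]
0.36 corner [ 0.46595164 -0.23673408  0.36      ] left top [ 0.42532163 -0.12877274  0.36      ]
0.42 corner [ 0.45422273 -0.2159081   0.42      ] left top [ 0.41681131 -0.11649915  0.42      ]
0.48 corner [ 0.44249382 -0.19508213  0.48      ] left top [ 0.40830099 -0.10422555  0.48      ]
0.28 [203.26772523 214.02146335]
0.4 [196.15063321 156.79158809]
0.5 [189.17733578 100.71799206]
0.55 [185.25548776  69.18167465]
0.6 [180.99312531  34.90721665]
0.65 [176.34388806  -2.47817436]
0.1 [536.23187638 621.55085043]
0.2 [573.11877842 460.19562451]
0.3 [614.3723817  279.73903662]
0.4 [660.81687047  76.57583872]
0.5 [ 713.49776622 -153.86741803]
```

```bash
cat >> h.py <<'E'
def wire():
    s=observe(); R=Ro.from_euler('xyz',s['tool_rot']).as_matrix(); return s['position']+R@np.load('B.npy')
def gw(w):
    Rg=np.load('Rg.npy'); print('wire now',wire().round(4)); goto(np.array(w)-Rg@np.load('B.npy'),Rg)
E
python3 - <<'E'
from h import *
gw([.472,-.2475,.200])
E
```

```text
wire now [ 0.4782 -0.1872  0.203 ]
t 25.2 pos [ 0.4169 -0.1831  0.0988] jaw az 86.24 xaxis [ 0.097 -0.005 -0.995] F [-0.8 -0.9 -1.7] w 0.0588
shift tool mm [  3.4 -60.4  -1.6] turn [ 0.0021 -0.0101 -0.0001] |d| 60.6
```

jog_arm(commands=[[1,-10,-1,0.002,-0.005,0],[1,-15,-1,0,-0.005,0],[1,-16,0,0,0,0],[0,-12,0,0,0,0],[0,-5,0,0,0,0],[0,0,0,0,0,0],[0,0,0,0,0,0]])

```text
clock: 25.9
position: [0.412, -0.241, 0.0952]
tool_rot: [0.014, 1.462, -0.047]
force: [0.5, 0.2, -1.5]
grip_width: 0.0588
```

```bash
python3 - <<'E'
from h import *
gw([.472,-.2475,.200]); print(observe()['qpos'].round(2))
shot('scene','p1',6,(290,80,390,180)); shot('top','p2',5,(340,120,470,220))
E
```

```text
wire now [ 0.4722 -0.2447  0.2001]
t 25.9 pos [ 0.412  -0.241   0.0952] jaw az 86.52 xaxis [ 0.109 -0.005 -0.994] F [ 0.5  0.2 -1.5] w 0.0588
shift tool mm [ 0.  -2.4 -0.2] turn [ 0.007   0.0019 -0.0009] |d| 2.4
[ 0.94  0.57 -0.65  2.15  0.65  0.5   1.32]
```

View pics/p1.png

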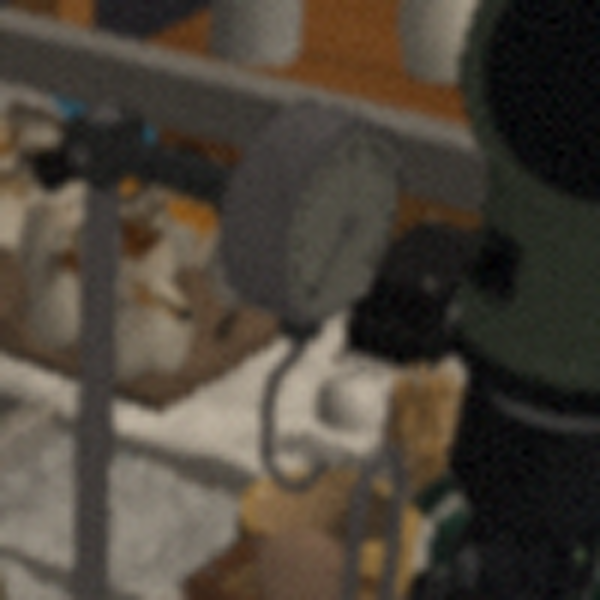

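View pics/p2.png

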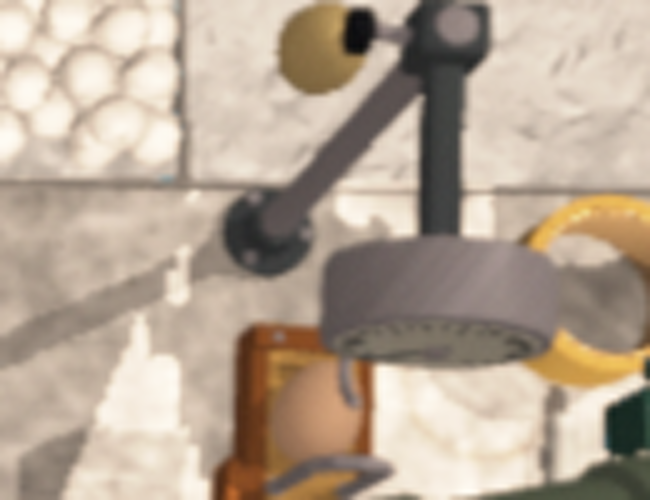

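```bash
cat > hk.py <<'E'
from h import *
def hookpts(seat,yaw=-3.6):
    a=np.radians(yaw); x=np.array([np.cos(a),np.sin(a),0]); z=np.array([0,0,1.])
    # wire centreline: seat bottom centre 3 below
    th=np.radians(np.linspace(0,-180,13)); L=[(-18,14),(-15,4),(-9,-1.5),(0,-3),(9,0),(14,8),(14,31),(0,63)]
    return [np.array(seat)+x*u/1000+z*v/1000 for u,v in L]
def bailpts():
    s=observe(); R=Ro.from_euler('xyz',s['tool_rot']).as_matrix(); w=wire(); y=R[:,1]; 
    return [w+y*.0165*np.cos(t)+np.array([0,0,1])*(.0165*np.sin(t)-.0165) for t in np.linspace(0,np.pi,13)]
def ovl(seat,n,c,crop,s):
    im=grab_frame(c)[crop[1]:crop[3],crop[0]:crop[2],::-1]; im=cv2.resize(im,None,fx=s,fy=s,interpolation=cv2.INTER_CUBIC)
    for L,col in((hookpts(seat),(0,255,0)),(bailpts(),(0,0,255))):
        p=np.array([(proj(c,X)-crop[:2]+.5)*s for X in L]).round().astype(int); cv2.polylines(im,[p],False,col,1)
    cv2.imwrite('pics/'+n+'.png',im)
E
python3 - <<'E'
from hk import *
ovl([.517,-.2505,.170],'q1','scene',(310,110,390,180),8)
ovl([.517,-.2505,.170],'q2','top',(380,170,440,220),10)
E
```

```text
(no output)
```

View pics/q1.png

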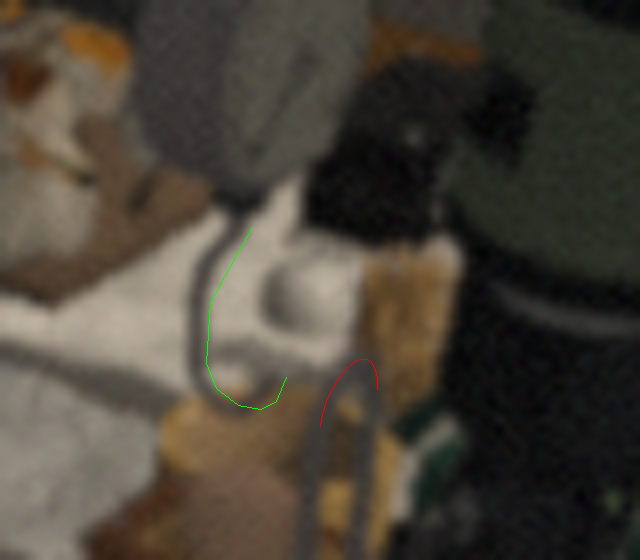

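View pics/q2.png

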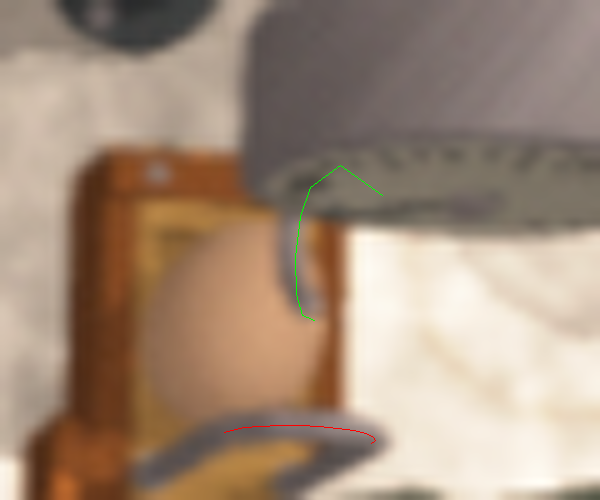

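```bash
python3 - <<'E'
from h import *
gw([.495,-.2465,.203]);gw([.515,-.248,.203])
E
```

```text
wire now [ 0.4722 -0.2446  0.2002]
t 26.1 pos [ 0.4121 -0.241   0.0953] jaw az 86.55 xaxis [ 0.109 -0.005 -0.994] F [-0.5 -0.4 -3.2] w 0.0587
shift tool mm [-0.4 -0.  22.8] turn [ 0.0074  0.0018 -0.0008] |d| 22.8
wire now [ 0.4722 -0.2446  0.2002]
t 26.1 pos [ 0.4121 -0.241   0.0953] jaw az 86.55 xaxis [ 0.109 -0.005 -0.994] F [-0.5 -0.4 -3.2] w 0.0587
shift tool mm [ 1.8 -0.3 42.8] turn [ 0.0074  0.0018 -0.0008] |d| 42.8
```

jog_arm(commands=[[-1,0,4,0.007,0,0],[0,0,5,0,0,0],[0,0,5,0,0,0],[0,0,4,0,0,0],[0,0,0,0,0,0]])

```text
clock: 26.6
position: [0.4323, -0.2415, 0.0988]
tool_rot: [0.02, 1.461, -0.047]
force: [-0.6, -0.1, -2.9]
grip_width: 0.0588
```

```bash
python3 - <<'E'
from hk import *
gw([.515,-.248,.203])
ovl([.519,-.2495,.170],'r1','scene',(310,110,390,180),8)
ovl([.519,-.2495,.170],'r2','top',(380,170,440,220),10)
E
```

```text
wire now [ 0.4923 -0.2456  0.2038]
t 26.6 pos [ 0.4323 -0.2415  0.0988] jaw az 86.19 xaxis [ 0.109 -0.005 -0.994] F [-0.6 -0.1 -2.9] w 0.0588
shift tool mm [ 3.1 -0.9 22.4] turn [ 0.0012  0.0026 -0.0009] |d| 22.6
```

View pics/r1.png

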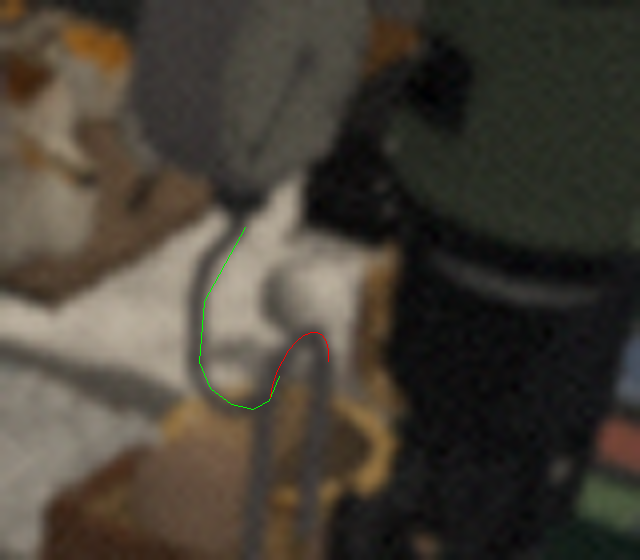

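View pics/r2.png

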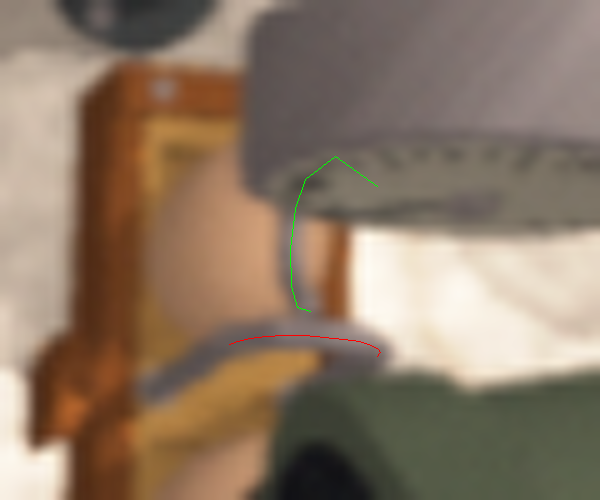

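jog_arm(commands=[[0,0,5,0,0.002,0],[0,0,6,0,0,0],[1,0,6,0,0,0],[1,0,4,0,0,0],[0,0,0,0,0,0]])

```text
clock: 27.2
position: [0.4544, -0.2431, 0.0988]
tool_rot: [0.021, 1.464, -0.046]
force: [0.6, 0.5, -2.3]
grip_width: 0.0584
```

```bash
python3 - <<'E'
from hk import *
gw([.515,-.248,.195])
ovl([.519,-.2495,.170],'s1','scene',(310,110,390,180),8)
ovl([.519,-.2495,.170],'s2','top',(380,170,440,220),10)
E
```

```text
wire now [ 0.5147 -0.2473  0.2036]
t 27.2 pos [ 0.4544 -0.2431  0.0988] jaw az 86.16 xaxis [ 0.107 -0.005 -0.994] F [ 0.6  0.5 -2.3] w 0.0584
shift tool mm [ 8.6 -0.8 -0.5] turn [ 0.0007 -0.0003 -0.0009] |d| 8.7
```

View pics/s1.png

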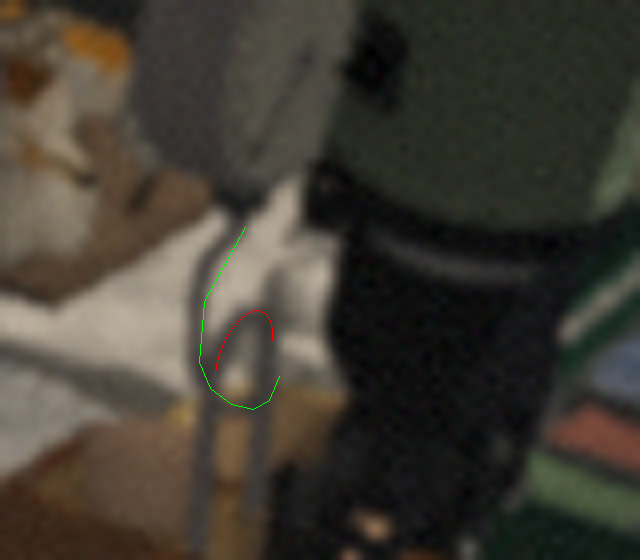

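View pics/s2.png

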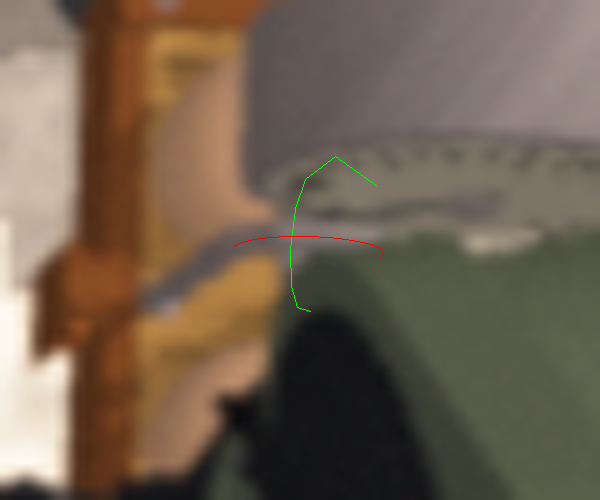

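jog_arm(commands=[[4,0,-0.5,0,0,0],[5,0,-0.5,0,0,0],[5,0,-0.5,0,0,0],[3,0,-0.5,0,0,0],[0,0,0,0,0,0]])

```text
clock: 27.8
position: [0.4526, -0.2431, 0.0798]
tool_rot: [0.021, 1.466, -0.047]
force: [-0.5, -0.1, -2.1]
grip_width: 0.0588
```

```bash
python3 - <<'E'
from hk import *
gw([.517,-.248,.174])
ovl([.519,-.2495,.170],'t1','scene',(310,110,390,180),8)
ovl([.519,-.2495,.170],'t2','top',(380,170,440,220),10)
E
```

```text
wire now [ 0.513  -0.2473  0.1845]
t 27.8 pos [ 0.4526 -0.2431  0.0798] jaw az 86.14 xaxis [ 0.105 -0.005 -0.994] F [-0.5 -0.1 -2.1] w 0.0588
shift tool mm [11.  -0.5  3.1] turn [ 0.0003 -0.0019 -0.0009] |d| 11.4
```

View pics/t1.png

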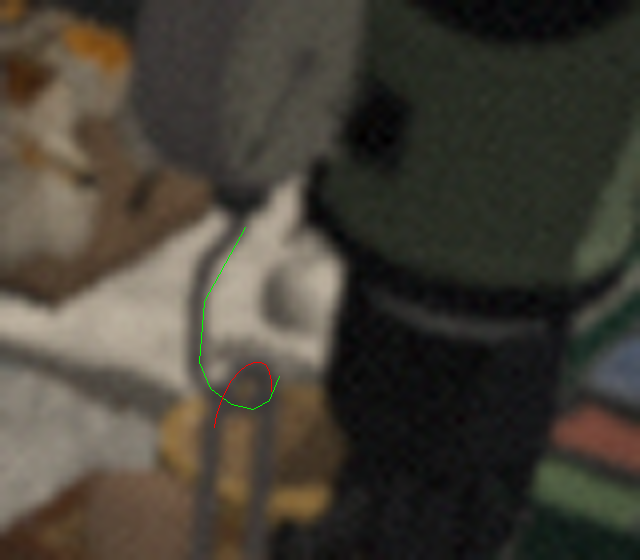

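View pics/t2.png

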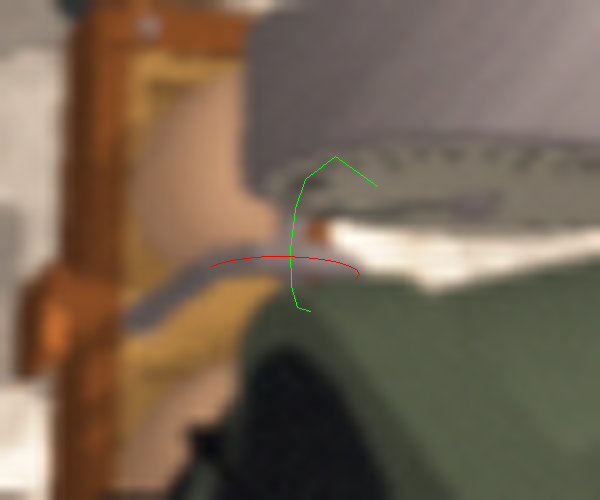

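jog_arm(commands=[[3,0,2,0,-0.002,0],[4,0,1,0,0,0],[4,0,0,0,0,0],[0,0,0,0,0,0]])

```text
clock: 28.3
position: [0.4577, -0.2437, 0.069]
tool_rot: [0.015, 1.462, -0.052]
force: [0.3, -0.6, -1.6]
grip_width: 0.0589
```

```bash
python3 - <<'E'
from hk import *
gw([.517,-.248,.164]); print(observe()['moment'])
ovl([.519,-.2495,.170],'u1','scene',(310,110,390,180),8)
ovl([.519,-.2495,.170],'u2','top',(380,170,440,220),10)
E
```

```text
wire now [ 0.5178 -0.2478  0.174 ]
t 28.3 pos [ 0.4577 -0.2437  0.069 ] jaw az 86.13 xaxis [ 0.108 -0.006 -0.994] F [ 0.3 -0.6 -1.6] w 0.0589
shift tool mm [ 9.7 -0.3 -2. ] turn [ 0.0002  0.0016 -0.0003] |d| 9.9
[-0.02958487  0.26629777 -0.0246863 ]
```

View pics/u1.png

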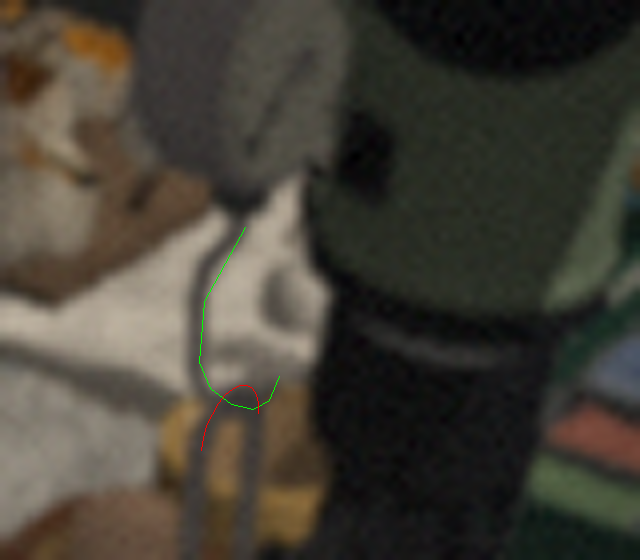

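View pics/u2.png

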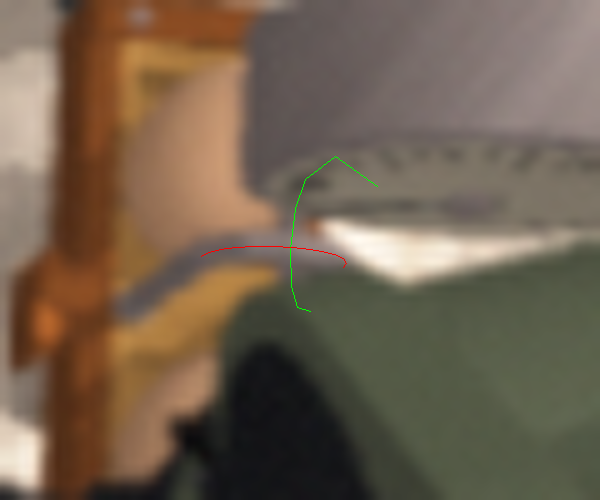

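jog_arm(commands=[[3,0,-0.3,0,0,0],[3,0,-0.5,0,0,0],[3,0,-0.5,0,0,0],[0,0,0,0,0,0]])

```text
clock: 28.8
position: [0.458, -0.2438, 0.06]
tool_rot: [0.012, 1.46, -0.056]
force: [0.5, -0.1, -0.1]
grip_width: 0.0585
```

```bash
python3 - <<'E'
from hk import *
gw([.517,-.248,.160]); print(observe()['moment'])
ovl([.519,-.2495,.160],'v1','scene',(310,110,390,180),8)
E
```

```text
wire now [ 0.5179 -0.2479  0.165 ]
t 28.8 pos [ 0.458  -0.2438  0.06  ] jaw az 86.13 xaxis [ 0.11  -0.006 -0.994] F [ 0.5 -0.1 -0.1] w 0.0585
shift tool mm [ 4.7 -0.2 -1.8] turn [0.0002 0.0033 0.0001] |d| 5.0
[-0.03895288  0.10398627 -0.03102743]
```

View pics/v1.png

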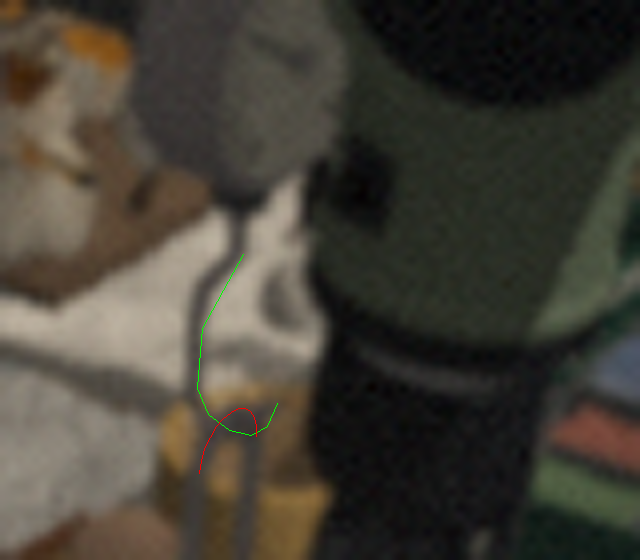

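jog_arm(commands=[[2,0,-0.5,0,0.003,0],[2,0,-0.5,0,0,0],[0,0,0,0,0,0],[0,0,0,0,0,0]])

```text
clock: 29.25
position: [0.4578, -0.2438, 0.0561]
tool_rot: [0.009, 1.463, -0.059]
force: [-0.6, -0.5, 0.0]
grip_width: 0.0588
```

```bash
python3 - <<'E'
from hk import *
gw([.517,-.248,.160]); print(observe()['moment'])
E
```

```text
wire now [ 0.518  -0.2479  0.161 ]
t 29.25 pos [ 0.4578 -0.2438  0.0561] jaw az 86.13 xaxis [ 0.108 -0.006 -0.994] F [-0.6 -0.5  0. ] w 0.0588
shift tool mm [ 0.8 -0.1 -1.2] turn [0.0003 0.001  0.0004] |d| 1.4
[-0.02764976 -0.00939957 -0.02575065]
```

jog_arm(commands=[[0,0,0,0,0,0],[0,0,0,0,0,0],[0,0,0,0,0,0],[0,0,0,0,0,0]], gripper=66, newtons=20)

```text
clock: 29.65
position: [0.4575, -0.2439, 0.0561]
tool_rot: [0.008, 1.463, -0.06]
force: [-0.5, 0.3, 0.4]
grip_width: 0.0633
```

```bash
python3 - <<'E'
from hk import *
s=observe(); print(s['force'],s['moment'],s['grip_width'])
shot('scene','w1',6,(280,100,390,200)); shot('top','w2',5,(330,120,460,230))
E
```

```text
[-0.53358546  0.2552184   0.42920564] [0.01501372 0.1354236  0.02503413] 0.06328393689803109
```

View pics/w1.png

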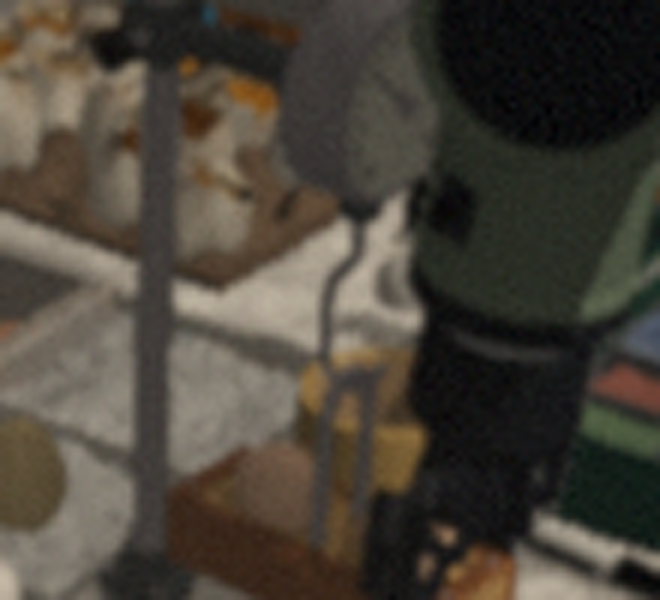

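View pics/w2.png

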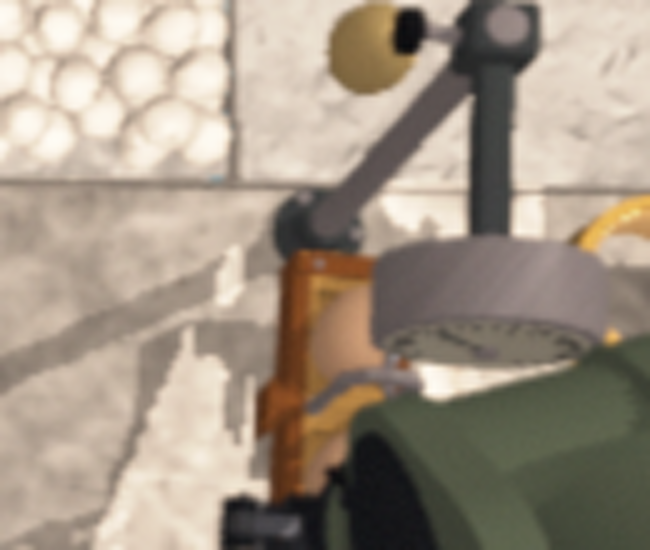

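jog_arm(commands=[[0,0,0,0,0,0],[0,0,0,0,0,0],[0,0,0,0,0,0],[0,0,0,0,0,0],[0,0,0,0,0,0],[0,0,0,0,0,0]], gripper=0)

```text
clock: 30.35
position: [0.4575, -0.2439, 0.0561]
tool_rot: [0.008, 1.463, -0.059]
force: [-0.3, -0.2, -0.1]
grip_width: 0.0858
```

```bash
python3 - <<'E'
from hk import *
goto([.40,-.240,.056],np.load('Rg.npy'))
shot('scene','x1',6,(280,100,390,200))
E
```

```text
t 30.35 pos [ 0.4575 -0.2439  0.0561] jaw az 86.13 xaxis [ 0.107 -0.006 -0.994] F [-0.3 -0.2 -0.1] w 0.0858
shift tool mm [ -6.1  -0.  -57.3] turn [0.0002 0.0004 0.0004] |d| 57.6
```

View pics/x1.png

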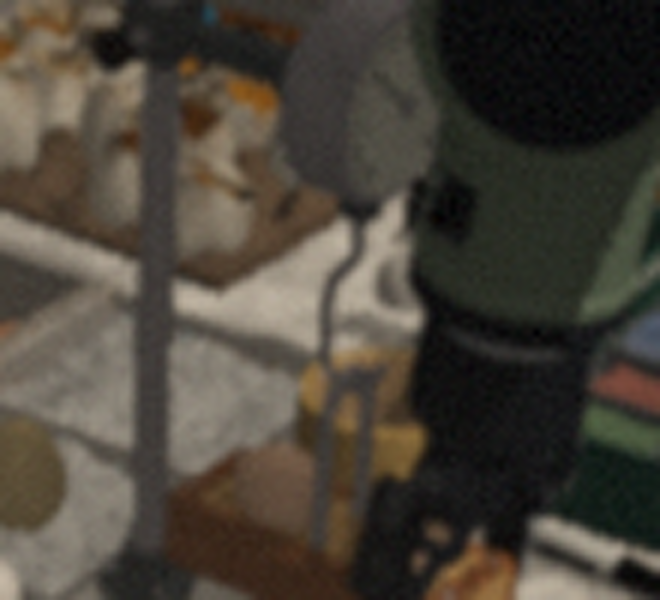

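jog_arm(commands=[[-0.5,0,-5,0,0,0],[-1,0,-8,0,0,0],[-1,0,-8,0,0,0],[-1,0,-8,0,0,0],[-1,0,-8,0,0,0],[-1,0,-8,0,0,0],[-1,0,-8,0,0,0],[-1,0,-5,0,0,0],[0,0,0,0,0,0]])

```text
clock: 31.3
position: [0.3927, -0.2396, 0.0575]
tool_rot: [0.007, 1.464, -0.062]
force: [-0.9, -0.4, 0.1]
grip_width: 0.0852
```

```bash
python3 - <<'E'
from hk import *
goto([.39,-.240,.2],np.load('Rg.npy')); print(observe()['qpos'].round(2))
shot('scene','y1',6,(280,100,390,200));
E
```

```text
t 31.3 pos [ 0.3927 -0.2396  0.0575] jaw az 86.09 xaxis [ 0.106 -0.007 -0.994] F [-0.9 -0.4  0.1] w 0.0852
shift tool mm [-142.    -0.5   12.5] turn [-0.0004 -0.0005  0.0007] |d| 142.6
[ 0.87  0.61 -0.54  2.21  0.76  0.39  1.22]
```

View pics/y1.png

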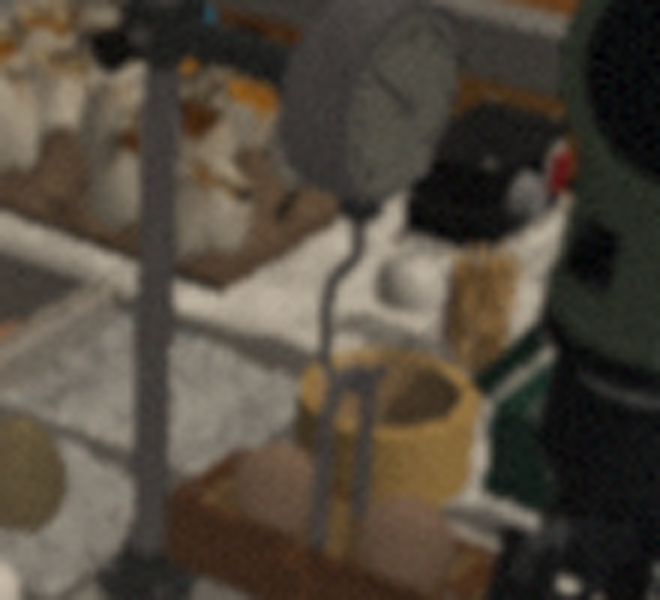

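jog_arm(commands=[[-8,0,0,0,0,0],[-15,0,1,0,0,0],[-15,0,1,0,0,0],[-15,0,1,0,0,0],[-15,0,1,0,0,0],[-15,0,1,0,0,0],[-15,0,1,0,0,0],[-8,0,0,0,0,0],[0,0,0,0,0,0],[0,0,0,0,0,0],[0,0,0,0,0,0],[0,0,0,0,0,0],[0,0,0,0,0,0],[0,0,0,0,0,0]])

```text
clock: 32.75
position: [0.3894, -0.2373, 0.1698]
tool_rot: [0.035, 1.464, -0.029]
force: [-0.2, -0.9, -0.1]
grip_width: 0.0854
```

```bash
python3 - <<'E'
from hk import *
print(observe()['qd'].round(3),observe()['force'].round(1))
shot('scene','z1');shot('top','z2')
im=cv2.imread('pics/z1.png'); cv2.imwrite('pics/z3.png',cv2.resize(cv2.convertScaleAbs(im[100:220,270:390],alpha=1.5,beta=10),None,fx=5,fy=5,interpolation=cv2.INTER_CUBIC))
E
```

```text
[-0.002  0.005  0.002  0.001  0.005 -0.     0.   ] [-0.2 -0.9 -0.1]
```

View pics/z3.png

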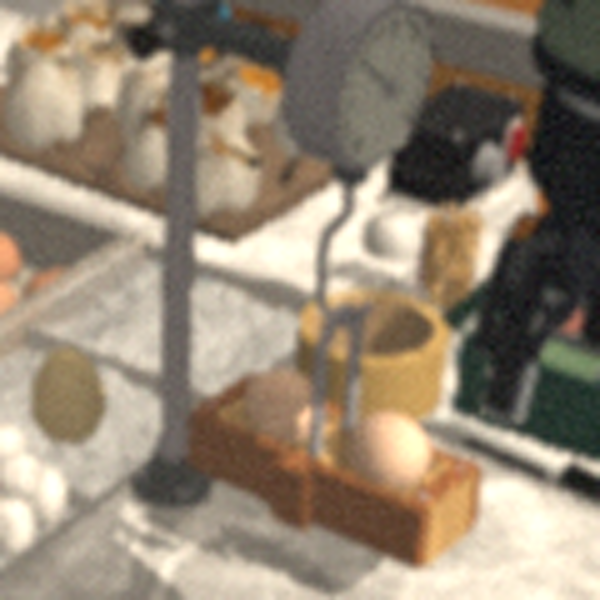

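View pics/z2.png

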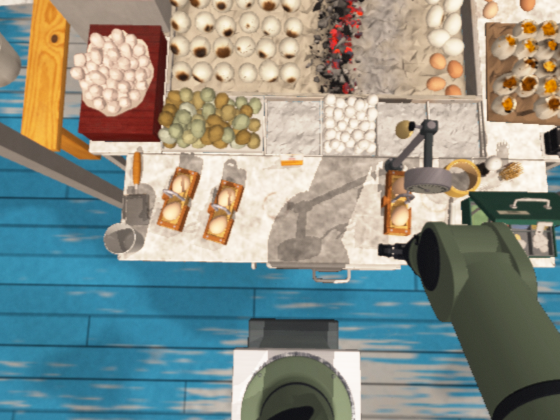

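```bash
python3 -c "
from h import *
print(bot.job_done(), observe()['clock'])"
```

```text
the job is handed in; nothing more can be done
the job is handed in; nothing more can be done
```

The middle carrier is now hanging on the scale's hook by its bail, and the job is handed in at about 33 s of the 72 s allowed.

I lifted it by the bail straight up out of the row, with no side load while the dovetails were engaged. I set it down at about (0.51, −0.015) and let go. I then gripped its body near the robot-side end, put the bail in the hook, lowered it until force and moment on the wrist read about zero, and released.

**Last checks:**
- **Carrier:** the final pictures show it level and hanging free of the post and the counter, with both eggs in it.
- **Hook and scale:** the hook is pulled down and the dial needle has moved. The wrist read about 2.8 N while carrying it, which would pull the hook down about 14 mm, inside the expected 10 to 17 mm.
- **Neighbours:** by eye, both stand where they did before.
- **Robot:** the gripper is open and clear, and the arm was at rest with force readings of 1 N or less.

**What didn't go cleanly:**
- **Joint limits:** an early try at tilting the hand drove joints 4, 6 and 7 up to their limits. They read 2.432, 0.161 and −2.520, against stated ranges rounded to 2.43, 0.16 and −2.52. I took them to be stopped at the limits and backed off, then used a smaller tilt of about 6°, but I can't confirm they stayed in range.
- **Set-down contact:** when I set the carrier on the counter, the force reading did not fall clearly at contact. I judged contact from the height, which stopped dropping. It may have dropped by up to about 1 mm on release.
- **Camera measurements:** they disagreed with where the gripper actually met things by about 2 to 3 mm, so I lined up the final hooking by comparing bail and hook in the pictures.

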